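Refit the spacer and grip sleeve on a pen machine

TASK

Put the cleaned pen machine back together: take the wide, flat spacer ring off its bent drying rod and slide it down the machine's upright nose until it sits flush on the shoulder, then do the same with the long grip sleeve so that it sits flush on the spacer. Draw each part off along its rod, following the bend, and keep hold of it all the way down the nose (no dropping). Leave the short sleeve on its rod and everything else on the table where it stands.

Things in the scene. Friction and masses are not known exactly. Their poses are not given: they have to be found in the camera images.
- spacer_mid (a point): The spacer: plain steel ring, 40 mm outside diameter, 14 mm high, through bore 21 mm; 60 to 130 g. The point is its centre, half-way up on its axis; z is the axis, pointing up out of the rod. It starts on one of the rack's three rods, resting on the collar, its axis parallel to the rod and about 4.5 mm below the rod's centre line. Both ends are alike.
- sleeve_mid (a point): The long grip sleeve: aluminium tube with five dark grip lines, 30 mm outside diameter, 40 mm long, through bore 21 mm; 30 to 65 g. The point is its centre, half-way up on its axis; z is the axis, pointing up out of the rod. It starts on another rod, resting on the collar in the same way. Both ends are alike.
- short_sleeve_mid (a point): The short sleeve, to be left on its rod: like the long one (30 mm outside, 21 mm bore) but 24 mm long with three grip lines. The point is its centre, z its axis.
- rack: Drying rack, fixed: dark steel plate 115 x 250 x 12 mm with three alike bent steel rods 12 mm thick, at y = -80, 0, +80 mm in its frame (z up). Origin on the table; the plate reaches from x = -77.5 to +37.5 mm. Each rod lies in a plane y = const, leaves the plate's top at x = 0, z = 12 mm and leans 35 deg from vertical towards -x (roughly to the robot), straight for 80 mm, then bends.
- collar (a point): On the middle rod's centre line, centre of the upper face of its collar (28 mm across), 40 mm up the straight; x = -22.9, z = 44.8 mm in the rack's frame, whose axes it has. Parts rest on the collars. The straight goes on for 40 mm past it. The outer rods have theirs 80 mm to either side along y.
- rod_tip (a point): The rounded tip of the middle rod, at x = -55.6, z = 104 mm in the rack's frame, whose axes it has. From the end of the straight the rod bends upright to here on an arc of centre-line radius 55 mm, its lean falling from 35 to 5 deg from vertical. The outer rods' tips are 80 mm to either side along y.
- stand: Service stand with the pen machine, fixed: black round foot 96 mm across and 18 mm high, black cup 50 mm across up to 45 mm, bright steel barrel 36 mm across up to 90 mm, then the upright nose. Origin on the table, on the nose's axis; z up.
- shoulder (a point): Centre of the flat shoulder on the barrel, 90 mm above the table, from which the nose rises; z up along it. The nose is 18 mm thick for 42 mm, then tapers over 8 mm to 10 mm, so its tip is 50 mm above this point; 1.5 mm to spare all round in the 21 mm bores. Fitted, the spacer's centre is 7 mm and the sleeve's centre 34 mm above this point.
- pigment_a: Bystander, loose: white pigment bottle beside the stand, 32 mm across, 100 mm tall; origin at the centre of its underside. Leave alone.
- pump: Bystander, loose: clear lotion bottle behind the middle of the work area, 60 mm across, 160 mm tall; origin at the centre of its underside. Leave alone.
- cream_jar: Bystander, loose: white cream jar at the left edge, 60 mm across, 50 mm tall; origin at the centre of its underside. Leave alone.
- pigment_b: Bystander, loose: amber pigment pot between the rack and the stand, 32 mm across, 50 mm tall; origin at the centre of its underside. Leave alone.
- dish: Bystander, loose: small open steel dish near the robot on the left, 60 mm across, 22 mm tall; origin at the centre of its underside. Leave alone.
- spatula: Bystander, loose: spatula lying flat near the robot on the right, 140 mm long; origin on its underside. Leave alone.
- cotton_jar: Bystander, loose: glass jar with a steel lid at the back left, 72 mm across, 90 mm tall; origin at the centre of its underside. Leave alone.
Things that resemble listed ones, but are neither listed nor needed, are in the scene too. What is shaped like the part that bears sleeve_mid but yellow is not meant. Leave any pink look-alike of the part that bears spacer_mid alone.

How it is judged:
By the outcome, as a careful person would: the job done as asked, in the order asked, and still so for the second after the job is handed in, with the robot touching nothing.
It also fails if it takes over 72 s, if anything falls off the work surface, if the arm or the gripper's body presses on something with over 40 N, if the wrist force passes 120 N, or if a joint passes its speed limit or range.

ROBOT

A 6-joint arm with a two-finger parallel gripper is mounted at the origin on the work surface. World frame = base frame: x ahead of the robot, y to its left, z up, the work surface at z = 0. Lengths are in mm, angles in rad, forces in N, time in s.
With the tool pointing down it reaches from about 275 to 1000 mm from the base axis. Payload 8.4 kg.
Tool frame: the origin (TCP) lies on the centre line of the jaws, within the pads' length; the fingertips stand 25 mm ahead of it and the grasp point (between the pads) lies 6 mm ahead of it; z points along the fingers, y is the line along which they close (so a half turn about z gives the same grasp; the last joint's range is limited). The gripper opens to 85 mm and grips with 20 to 120 N. Pads are 22 mm wide; open, the fingers measure 114 mm over their backs; the gripper's body (76 mm by 85 mm) begins 54 mm behind the grasp point. The pads swing forward as they close: fully open they stand 13 mm farther back than shut.
Start: joints at [-1.3, 0.353, 1.633, -0, 1.155, -0.002], TCP at [168.392, -601.891, 256.281] pointing down, gripper open.
Joint ranges: [-2.63, 2.63], [-0.92, 2.1], [0.06, 2.66], [-1.3, 4.44], [0, 2.69], [-3.02, 3.02]. Speed limits (rad/s): [2.22, 2.22, 2.79, 3.14, 3.14, 3.14].

INTERFACE

Orientations are given as a rotation vector (axis times angle).
In Python, from station import ctrl, eyes, find_in, spot_point gives the robot as it stands.
- The arm moves only by the tool drive_tool, never from a script. Its argument "increments" is a list of rows, each a list of 5 numbers: the shift along the tool's x, y, z in cm, then the turn about the tool's z in units of 6 degrees (1.0 is 6 degrees), then the gripper's target within -1 to 1 (fully open at 1, half-way at 0, shut at -1). A call has 1 to 10 rows; each row is the pose to reach, as a shift and turn from the pose commanded when the call began, along the tool's axes at that moment; what a row does not reach only later rows make up. A row lasts 1/12 s, in which the tool goes at most 41.7 mm and 7.16 degrees, less where a joint would pass 70% of its speed; a pose out of reach is approached as far as the arm can. A call with a gripper value outside its range is refused whole. The fingers move at their own pace and stop on an object; the grip force is fixed at half the most. Time passes only in rows, so rows that repeat a pose let the fingers close. It gives the time, the measured TCP pose, the force, the opening and the grip force at its end, in the units of the state.
- ctrl.get_state(): the state, without advancing time (a new reading comes with each control period).
- eyes.camera(name): name is "side" or "top"; returns (picture, depth): 384x512x3 uint8, blue, green, red; 384x512 float32, mm along the optical axis (not along the pixel's ray), 0 where there is no reading.
- eyes.camera_info(name): a dict with "camera_matrix" (3x3 intrinsics, pixels), "k1" (the pictures are not rectified: a ray, as slopes to the right and down, at radius r is drawn at 1 + k1 r^2 times it, then the intrinsics apply), "eye" and "attitude" of the camera in the world. Camera axes: x right, y up, looking along -z (the intrinsics and any distortion apply to the point x, -y, -z); pixel columns grow to the right and rows downward; lengths in mm; the calibration is good to about 2 mm. A picture is of the moment at which its call begins. camera_info takes no time and is no camera call.
- ctrl.job_done(): hands the job in; it is judged then, once.
Trained networks look in the newest picture that a camera, given by its name, has taken for a name from the list of things; names that differ only in an ending like _2 or _b are one class to them, and where a whole thing is asked for, a point or a joint stands for the part that bears it (a point fixed in the world has none). Each returns a list of dicts, best first, with "score" (0 to 1); they miss things now and then, are a little off and sometimes report something else, mostly with a low value. They report only what shows in the picture. A call takes as long as a camera call. They do not tell look-alikes from the thing itself.
- find_in(camera, label): "at" ([x, y, z] in mm, in world coordinates, good to about 4 mm: the middle of the surface that is visible of it).
- spot_point(camera, label): "at" ([x, y, z] in mm, in world coordinates, good to about 4 mm: a listed point, or the origin of a listed thing).
The state is a dict: "time": time; "joint_pos": joint angles; "joint_velocities": joint speeds; "joint_torque": joint torques, N m; "position": TCP position; "orientation": TCP orientation; "ft_force": force on the tool from outside, world axes, zero at the start; "ft_torque": the same for the moment, N m; "width": finger opening in mm; "grip_force": force on a finger pad.
Only numpy, scipy, OpenCV 4.12 (cv2) and the standard library are available. Lean on these libraries where they do the work, as an engineer would, in place of code of your own. Each camera call takes 0.05 s, during which the arm holds its last target. There are 200 camera calls.

## Working session

There is one attempt and no reset: what is moved stays moved. The work goes in short steps, Python scripts to look and compute and a tool call to move; the robot and the scene stay as the last step left them, time stands still between calls to the robot, and variables do not carry over. Pictures are saved under pics/ and viewed, at most 10 in all, crops included, and the job is handed in when it is done.

Besides the shell and the picture viewer there is one more tool, called after "Emit:" by a JSON object that holds its "method" and its "body". drive_tool: Moves the arm, as the interface text tells. Its arguments: {"type":"object","properties":{"increments":{"type":"array"}},"required":["increments"]}

```bash
ls; mkdir -p pics; python3 - <<'E'
from station import ctrl, eyes, find_in, spot_point
import cv2,numpy as np
s=ctrl.get_state();print(s)
for n in("side","top"):
    p,d=eyes.camera(n);cv2.imwrite(f"pics/{n}0.png",p);np.save(f"pics/{n}0.npy",d);print(n,eyes.camera_info(n))
    for l in("spacer_mid","sleeve_mid","short_sleeve_mid","rack","collar","rod_tip","stand","shoulder","pigment_a","pigment_b"):
        print(n,l,[(np.round(r["at"],1).tolist(),round(r["score"],2)) for r in spot_point(n,l)[:4]])
E
```

```text
pics
{'time': 0.0, 'joint_pos': array([-1.30043350e+00,  3.53623004e-01,  1.63412901e+00,  2.07486959e-05,
        1.15521377e+00, -2.39763489e-03]), 'joint_velocities': array([-0.00096092,  0.00126355, -0.00068991,  0.00136203, -0.00036363,
       -0.00189635]), 'joint_torque': array([-1.91179097e-03, -6.05264497e+01, -3.42070842e+01, -5.97716394e-05,
        9.57599783e-03, -7.33553122e-06]), 'position': array([ 168.2584965 , -601.46643816,  255.57955831]), 'orientation': array([-3.11107285e+00, -4.26925782e-01,  2.58472361e-04]), 'ft_force': array([0.20491337, 0.42956062, 1.04786966]), 'ft_torque': array([ 0.00426887, -0.02211861,  0.02774409]), 'grip_force': 0.0, 'width': 85.1729012003984}
side {'camera_matrix': array([[371.87359359,   0.        , 251.80403754],
       [  0.        , 371.87359359, 200.04959485],
       [  0.        ,   0.        ,   1.        ]]), 'k1': -0.009557241409551725, 'eye': array([ 241.54164534, -803.86974832,  769.11950277]), 'attitude': array([ 0.9295081 , -0.14318935, -0.32728489])}
side spacer_mid [([550.8, -378.7, 5.4], 0.46), ([580.4, -186.4, 41.4]
[... 756 characters left out ...]
14 , -1.60651936])}
top spacer_mid [([556.7, -267.2, 46.8], 0.62), ([551.5, -381.4, 8.9], 0.5)]
top sleeve_mid [([562.7, -185.9, 58.8], 0.61), ([445.2, -159.3, 12.2], 0.54), ([628.3, 108.2, 1.2], 0.26)]
top short_sleeve_mid [([580.3, -113.5, 55.0], 0.43)]
top rack [([601.1, -195.5, -4.6], 0.59), ([594.9, 472.4, 2.8], 0.48)]
top collar [([574.7, -192.6, 42.3], 0.69)]
top rod_tip [([547.6, -183.2, 101.1], 0.69)]
top stand [([584.1, 171.7, -0.0], 0.57)]
top shoulder [([585.7, 173.0, 89.8], 0.85)]
top pigment_a [([552.4, 2.8, 0.2], 0.59), ([630.1, 109.0, 0.3], 0.5), ([563.4, -187.5, 60.4], 0.39)]
top pigment_b [([552.4, 2.8, 0.2], 0.59), ([630.1, 109.0, 0.3], 0.5), ([563.4, -187.5, 60.4], 0.39)]
```

View pics/side0.png

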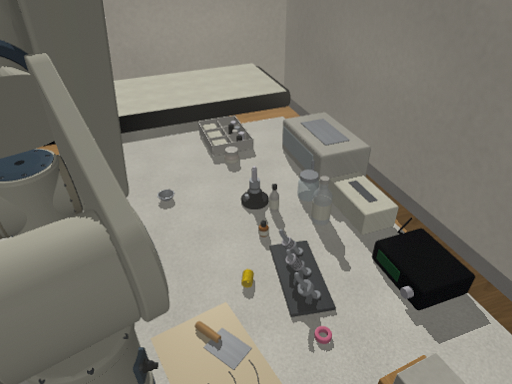

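View pics/top0.png

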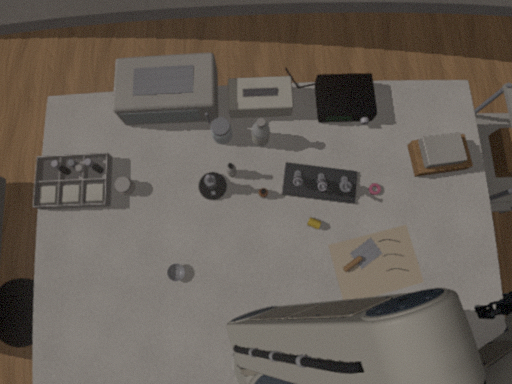

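The side view shows the rack around (300,275): spacer on the near rod (305,288), long sleeve in the middle (297,262) and short sleeve on the far rod (290,243). The stand is at (254,190). The yellow and pink look-alikes lie at (247,278) and (323,335). The top view agrees, with the rack at (320,183) and the stand at (212,185). Next I'll refine the rack and nose poses.

```bash
cat > h.py <<'E'
from station import ctrl, eyes, find_in, spot_point
import cv2,numpy as np
from scipy.spatial.transform import Rotation as R
def info(n):
    i=eyes.camera_info(n);return i["camera_matrix"],np.array([i["k1"],0,0,0.]),np.array(i["eye"]),R.from_rotvec(i["attitude"]).as_matrix()
def rays(n,uv):
    K,D,e,A=info(n);q=cv2.undistortPoints(np.float64(uv).reshape(-1,1,2),K,D)[:,0]
    return e,np.c_[q[:,0],-q[:,1],-np.ones(len(q))]@A.T
def cloud(n,d):
    v,u=np.mgrid[:384,:512];e,r=rays(n,np.c_[u.ravel(),v.ravel()]);P=e+r*d.reshape(-1,1);P[d.ravel()<=0]=np.nan
    return P.reshape(384,512,3)
def at_z(n,uv,z):
    e,r=rays(n,uv);return e+r*((z-e[2])/r[:,2])[:,None]
def proj(n,P):
    K,D,e,A=info(n);q=(np.atleast_2d(P)-e)@A
    return cv2.projectPoints(q*[1,-1,-1],np.zeros(3),np.zeros(3),K,D)[0][:,0]
E
python3 - <<'E'
from h import *
for n in("side","top"):
    p=cv2.imread(f"pics/{n}0.png");C=cloud(n,np.load(f"pics/{n}0.npy"))
    g=p.max(2).astype(int)
    near=(abs(C[...,0]-600)<110)&(abs(C[...,1]+195)<170)
    m=near&(abs(C[...,2]-12)<8)&(g<75)
    v,u=np.nonzero(m);P=at_z(n,np.c_[u,v],12)
    m8=cv2.morphologyEx(m.astype(np.uint8),cv2.MORPH_CLOSE,np.ones((9,9)))
    cs,_=cv2.findContours(m8,0,1);c=max(cs,key=cv2.contourArea)[:,0]
    q=at_z(n,c,12)[:,:2]
    print(n,"plate z",np.nanmedian(C[m][:,2]),cv2.minAreaRect(q.astype(np.float32)),
       cv2.boxPoints(cv2.minAreaRect(q.astype(np.float32))).round(1).tolist())
    t=(abs(C[...,0]-586)<60)&(abs(C[...,1]-175)<60)
    for lo,hi in((10,26),(85,95),(100,130),(133,150)):
        k=t&(C[...,2]>lo)&(C[...,2]<hi);print(lo,k.sum(),np.nanmean(C[k],0).round(1),np.nanmin(C[k],0).round(1) if k.any() else 0,np.nanmax(C[k],0).round(1) if k.any() else 0)
    k=(abs(C[...,0]-570)<70)&(abs(C[...,1]+195)<130)&(C[...,2]>85);print("tips",C[k].round(0).tolist()[:40])
def crop(n,u,v,w,h,s):
    p=cv2.imread(f"pics/{n}0.png")[v:v+h,u:u+w];return cv2.resize(p,None,fx=s,fy=s,interpolation=cv2.INTER_CUBIC)
a=crop("side",225,155,110,170,3);a=cv2.resize(a,(388,600));b=crop("top",190,150,180,65,2.25)
o=np.zeros((600,800,3),np.uint8);o[:,:388]=a;o[:b.shape[0],390:390+b.shape[1]]=b[:,:410]
c=crop("top",190,155,50,50,8);o[180:580,395:795]=c;cv2.imwrite("pics/c0.png",o)
E
```

```text
side plate z 12.550986692746278 ((579.3076782226562, -195.37074279785156), (250.395751953125, 112.79667663574219), 80.28783416748047) [[502.6000061035156, -309.29998779296875], [613.7999877929688, -328.29998779296875], [656.0, -81.5], [544.7999877929688, -62.5]]
10 240 [579.4 154.9  16.9] [537.2 124.7  10. ] [630.8 213.4  26. ]
85 51 [583.  168.6  89.3] [566.1 154.1  85.1] [602.9 189.9  94.7]
100 48 [582.4 168.9 115.4] [575.1 161.3 100.1] [592.  179.  129.8]
133 10 [584.  171.3 138.7] [578.7 167.4 135. ] [588.5 178.9 142.5]
tips [[557.0, -104.0, 102.0], [558.0, -108.0, 106.0], [560.0, -109.0, 106.0], [566.0, -105.0, 101.0], [556.0, -106.0, 101.0], [557.0, -110.0, 104.0], [559.0, -112.0, 105.0], [563.0, -111.0, 103.0], [556.0, -107.0, 98.0], [556.0, -113.0, 103.0], [559.0, -112.0, 102.0], [563.0, -111.0, 99.0], [556.0, -107.0, 95.0], [557.0, -111.0, 97.0], [559.0, -114.0, 100.0], [562.0, -113.0, 97.0], [567.0, -110.0, 94.0], [556.0, -107.0, 91.0], [557.0, -112.0, 95.0], [559.0, -113.0, 95.0], [563.0, -112.0, 93.0], [566.0, -111.0, 92.0], [558.0, -109.0, 89.0], [559.0, -113.0, 91.0], [
[... 1181 characters left out ...]
-102.0, 104.0], [554.0, -105.0, 106.0], [554.0, -109.0, 103.0], [554.0, -184.0, 90.0], [553.0, -103.0, 98.0], [552.0, -106.0, 98.0], [552.0, -181.0, 87.0], [549.0, -182.0, 97.0], [548.0, -185.0, 101.0], [548.0, -188.0, 104.0], [548.0, -181.0, 88.0], [545.0, -181.0, 102.0], [545.0, -185.0, 100.0], [545.0, -188.0, 99.0], [545.0, -191.0, 102.0], [544.0, -179.0, 95.0], [542.0, -181.0, 102.0], [541.0, -184.0, 105.0], [541.0, -187.0, 106.0], [541.0, -190.0, 103.0], [542.0, -265.0, 86.0], [538.0, -181.0, 103.0], [539.0, -184.0, 99.0], [538.0, -187.0, 103.0], [534.0, -263.0, 105.0], [535.0, -267.0, 101.0], [535.0, -261.0, 87.0], [532.0, -260.0, 101.0], [531.0, -262.0, 107.0], [531.0, -265.0, 106.0]]
```

View pics/c0.png

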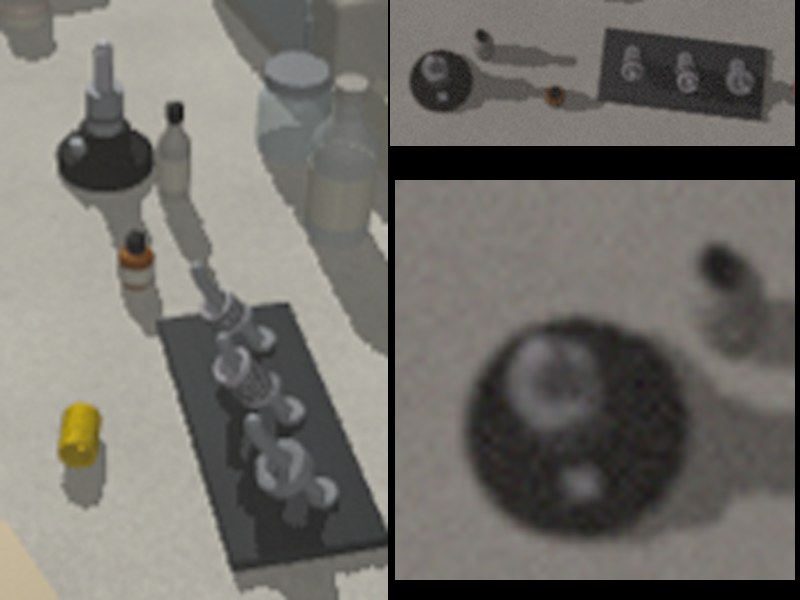

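The crop shows the stand's nose tip at crop pixel (103,45) and three rods with parts: spacer at the bottom (283,465), long sleeve in the middle (245,375), short sleeve at the top (225,308). Both plate fits give a rack yaw of about -9.75° and an origin near (599,-196).

```bash
cat >> h.py <<'E'
def rack(p,O=(599.,-195.7),yaw=-9.75):
    c,s=np.cos(np.radians(yaw)),np.sin(np.radians(yaw));return np.array([O[0]+c*p[0]-s*p[1],O[1]+s*p[0]+c*p[1],p[2]])
def need(tgt,yawx=None):
    s=ctrl.get_state();M=R.from_rotvec(s["orientation"]).as_matrix();d=np.asarray(tgt)-s["position"]
    a=np.degrees(np.arctan2(M[1,0],M[0,0]))
    print("t",round(s["time"],2),"pos",s["position"].round(1),"toolx",round(a,2),"z",M[:,2].round(4),"F",s["ft_force"].round(1),"w",round(s["width"],1),"g",round(s["grip_force"],1),"j",s["joint_pos"].round(2))
    print("shift cm",(d@M/10).round(2),"turn units",None if yawx is None else round((a-yawx)/6,2))
E
python3 -c "
from h import *
T=rack([-30.6,-80,180]);print(T);need(T,-9.75)"
```

```text
[ 555.29402428 -269.36238991  180.        ]
t 1.1 pos [ 168.4 -601.9  256.3] toolx 15.63 z [-1.e-04  0.e+00 -1.e+00] F [ 0.7 -0.6 -0.5] w 85.4 g 0.0 j [-1.3   0.35  1.63 -0.    1.16 -0.  ]
shift cm [ 46.22 -21.6    7.63] turn units 4.23
```

Emit:
{"method": "drive_tool", "body": {"increments": [[46.22,-21.6,7.63,4.23,1],[46.22,-21.6,7.63,4.23,1],[46.22,-21.6,7.63,4.23,1],[46.22,-21.6,7.63,4.23,1],[46.22,-21.6,7.63,4.23,1],[46.22,-21.6,7.63,4.23,1],[46.22,-21.6,7.63,4.23,1],[46.22,-21.6,7.63,4.23,1],[46.22,-21.6,7.63,4.23,1],[46.22,-21.6,7.63,4.23,1]]}}

```text
time: 1.93
position: [479.4, -334.3, 195.2]
orientation: [3.13, -0.267, 0.001]
ft_force: [0.1, -0.8, 0.1]
width: 85.7
grip_force: 0.0
```

```bash
python3 -c "
from h import *
need(rack([-30.6,-80,130]),-9.75)"
```

```text
t 1.93 pos [ 479.4 -334.3  195.2] toolx -9.75 z [ 4.e-04 -3.e-04 -1.e+00] F [ 0.1 -0.8  0.1] w 85.7 g 0.0 j [-0.61  0.36  1.78 -0.    1.01  1.13]
shift cm [ 6.38 -7.69  6.52] turn units -0.0
```

Emit:
{"method": "drive_tool", "body": {"increments": [[3.2,-3.85,2.5,0,1],[6.38,-7.69,3.5,0,1],[6.38,-7.69,4.5,0,1],[6.38,-7.69,6.5,0,1],[6.38,-7.69,6.5,0,1],[6.38,-7.69,6.5,0,1]]}}

```text
time: 2.43
position: [553.1, -270.3, 129.4]
orientation: [-3.129, 0.266, 0.004]
ft_force: [0.4, 0.9, 1.2]
width: 85.5
grip_force: 0.0
```

```bash
python3 - <<'E'
from h import *
need(rack([-30.6,-80,61]),-9.75)
for n in("side","top"):
    p,d=eyes.camera(n);cv2.imwrite(f"pics/{n}1.png",p)
    for l in("spacer_mid","sleeve_mid"): print(n,l,[(np.round(r["at"],1).tolist(),round(r["score"],2)) for r in spot_point(n,l)[:3]])
p=cv2.imread("pics/side1.png")[200:340,220:360];cv2.imwrite("pics/c1.png",cv2.resize(p,None,fx=4,fy=4,interpolation=2))
E
```

```text
t 2.43 pos [ 553.1 -270.3  129.4] toolx -9.71 z [-0.0025  0.0011 -1.    ] F [0.4 0.9 1.2] w 85.5 g 0.0 j [-0.46  0.48  1.75 -0.    0.91  1.28]
shift cm [ 0.21 -0.13  6.84] turn units 0.01
side spacer_mid [([555.3, -264.2, 47.8], 0.48), ([554.5, -378.8, 7.5], 0.46)]
side sleeve_mid [([442.9, -157.5, 17.3], 0.7), ([568.7, -191.9, 61.4], 0.66)]
top spacer_mid [([555.2, -267.3, 47.5], 0.54)]
top sleeve_mid [([562.3, -186.5, 57.3], 0.64), ([442.8, -160.2, 10.5], 0.42)]
```

View pics/c1.png

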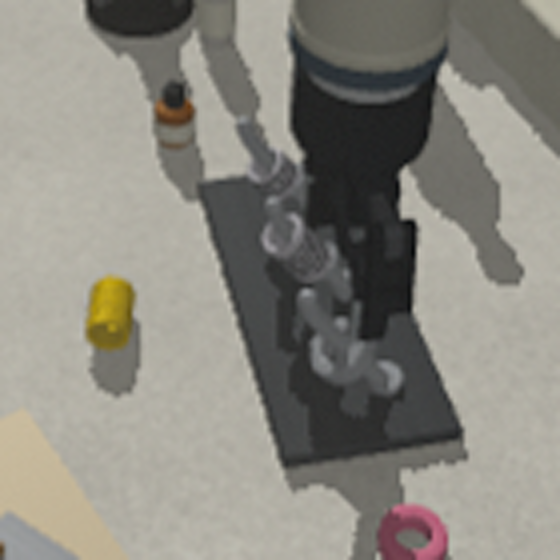

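The crop shows the open gripper above the spacer (ring at (335,350)). The neighbouring sleeve at (295,245) is clear of the finger paths, so I can descend.

Emit:
{"method": "drive_tool", "body": {"increments": [[0.2,-0.2,2.5,0,1],[0.2,-0.2,5.0,0,1],[0.2,-0.2,6.8,0,1],[0.2,-0.2,6.8,0,1],[0.2,-0.2,6.8,0,1]]}}

```text
time: 3.15
position: [555.7, -269.4, 62.1]
orientation: [-3.13, 0.268, 0.002]
ft_force: [0.6, 1.3, 0.2]
width: 85.2
grip_force: 0.0
```

```bash
python3 - <<'E'
from h import *
need(rack([-30.6,-78.5,61]),-9.75)
E
```

```text
t 3.15 pos [ 555.7 -269.4   62.1] toolx -9.78 z [-1.2e-03  6.0e-04 -1.0e+00] F [0.6 1.3 0.2] w 85.2 g 0.0 j [-0.45  0.58  1.78  0.    0.79  1.29]
shift cm [-0.04 -0.14  0.11] turn units -0.01
```

Close.

Emit:
{"method": "drive_tool", "body": {"increments": [[-0.05,-0.1,0.1,0,0.4],[-0.05,-0.1,0.1,0,0.0],[-0.05,-0.1,0.1,0,-0.3],[-0.05,-0.1,0.1,0,-1],[-0.05,-0.1,0.1,0,-1],[-0.05,-0.1,0.1,0,-1],[-0.05,-0.1,0.1,0,-1],[-0.05,-0.1,0.1,0,-1],[-0.05,-0.1,0.1,0,-1],[-0.05,-0.1,0.1,0,-1]]}}

```text
time: 3.98
position: [556.5, -268.5, 62.8]
orientation: [3.129, -0.267, 0.002]
ft_force: [-2.9, 0.8, 9.6]
width: 37.7
grip_force: 59.1
```

```bash
python3 - <<'E'
from h import *
need(rack([-30.6,-78.5,61]),-9.75)
for n in("side","top"):
    p,d=eyes.camera(n);cv2.imwrite(f"pics/{n}2.png",p)
    for l in("spacer_mid",): print(n,l,[(np.round(r["at"],1).tolist(),round(r["score"],2)) for r in spot_point(n,l)[:3]])
p=cv2.imread("pics/side2.png")[230:320,260:350];cv2.imwrite("pics/c2.png",cv2.resize(p,None,fx=6,fy=6,interpolation=2))
E
```

```text
t 3.98 pos [ 556.5 -268.5   62.8] toolx -9.74 z [ 1.5e-03 -9.0e-04 -1.0e+00] F [-2.9  0.8  9.6] w 37.7 g 59.1 j [-0.45  0.57  1.78 -0.    0.79  1.29]
shift cm [-0.1  -0.05  0.18] turn units 0.0
side spacer_mid [([551.6, -378.8, 7.9], 0.47), ([555.0, -267.0, 45.3], 0.37)]
top spacer_mid []
```

View pics/c2.png

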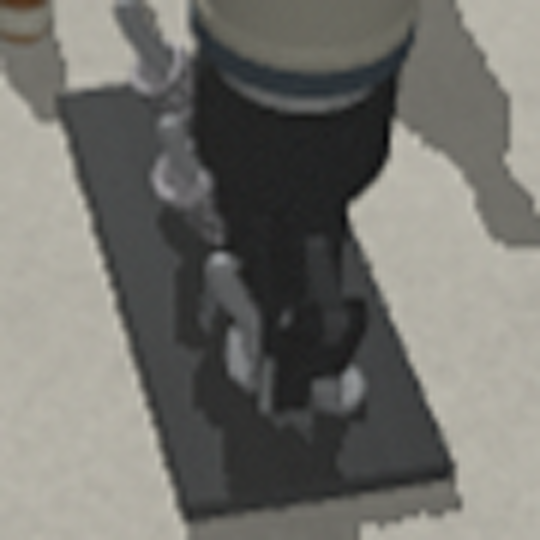

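The pad's lower left edge only catches the back-upper part of the ring (ring rim at (240,365), pad at (300,370)). I'll open, shift and re-grip lower and more towards -x.

Emit:
{"method": "drive_tool", "body": {"increments": [[0,0,0,0,0.4],[0,0,0,0,0.4],[-0.4,0,0,0,0.4],[-0.4,0,0.25,0,0.4],[-0.4,0,0.25,0,0.4],[-0.4,0,0.25,0,0.4]]}}

```text
time: 4.68
position: [551.7, -267.4, 58.4]
orientation: [-3.13, 0.267, 0.001]
ft_force: [0.3, -0.3, -0.3]
width: 60.0
grip_force: 0.0
```

Emit:
{"method": "drive_tool", "body": {"increments": [[0,0,0,0,0.1],[0,0,0,0,0.0],[0,0,0,0,-0.3],[0,0,0,0,-1],[0,0,0,0,-1],[0,0,0,0,-1],[0,0,0,0,-1]]}}

```text
time: 5.27
position: [552.0, -267.4, 59.1]
orientation: [-3.13, 0.267, -0.0]
ft_force: [-1.4, 1.9, 4.9]
width: 38.0
grip_force: 59.6
```

Emit:
{"method": "drive_tool", "body": {"increments": [[0.15,0,-0.3,0,-1],[0.2,0,-0.5,0,-1],[0.0,0,-0.85,0,-1],[-0.2,0,-1.1,0,-1],[-0.38,0,-1.32,0,-1],[-0.38,0,-1.32,0,-1]]}}

```text
time: 5.77
position: [547.9, -266.8, 72.4]
orientation: [3.13, -0.267, 0.0]
ft_force: [-0.1, -0.4, -0.2]
width: 38.2
grip_force: 60.1
```

Emit:
{"method": "drive_tool", "body": {"increments": [[-0.57,0,-0.82,0,-1],[-1.14,0,-1.64,0,-1],[-1.4,0,-2.05,0,-1],[-1.62,0,-2.47,0,-1],[-1.8,0,-2.9,0,-1],[-1.95,0,-3.37,0,-1],[-1.95,0,-3.37,0,-1]]}}

```text
time: 6.35
position: [529.2, -263.7, 106.7]
orientation: [3.13, -0.267, 0.002]
ft_force: [0.4, 0.7, -0.9]
width: 38.0
grip_force: 60.3
```

Emit:
{"method": "drive_tool", "body": {"increments": [[-0.08,0,-0.5,0,-1],[-0.16,0,-0.95,0,-1],[-0.22,0,-1.5,0,-1],[-0.27,0,-2.1,0,-1],[-0.31,0,-2.8,0,-1],[-0.35,0,-3.6,0,-1],[-0.4,0,-4.6,0,-1],[-0.4,0,-7,0,-1],[-0.4,0,-10,0,-1],[-0.4,0,-10,0,-1]]}}

```text
time: 7.18
position: [527.6, -264.2, 211.7]
orientation: [3.127, -0.267, 0.012]
ft_force: [1.0, -0.1, 0.4]
width: 37.9
grip_force: 60.3
```

```bash
python3 - <<'E'
from h import *
need([583+25,174,210],-9.75)
for n in("side","top"):
    p,d=eyes.camera(n);cv2.imwrite(f"pics/{n}3.png",p)
    for l in("spacer_mid",): print(n,l,[(np.round(r["at"],1).tolist(),round(r["score"],2)) for r in spot_point(n,l)[:3]])
s=ctrl.get_state()["position"]+[0,0,-13];print(proj("side",s))
u,v=map(int,proj("side",s)[0]);p=cv2.imread("pics/side3.png")[v-45:v+45,u-45:u+45];cv2.imwrite("pics/c3.png",cv2.resize(p,None,fx=6,fy=6,interpolation=2))
E
```

```text
t 7.18 pos [ 527.6 -264.2  211.7] toolx -9.75 z [ 0.0073 -0.0036 -1.    ] F [ 1.  -0.1  0.4] w 37.9 g 60.3 j [-0.47  0.34  1.76  0.    1.03  1.27]
shift cm [  0.5  -44.54   0.07] turn units 0.0
side spacer_mid [([550.3, -381.0, 8.9], 0.8), ([583.9, 178.1, 89.3], 0.58), ([533.2, -263.8, 199.1], 0.37)]
top spacer_mid [([548.7, -182.1, 104.7], 0.33)]
[[294.52100429 246.73496509]]
```

View pics/c3.png

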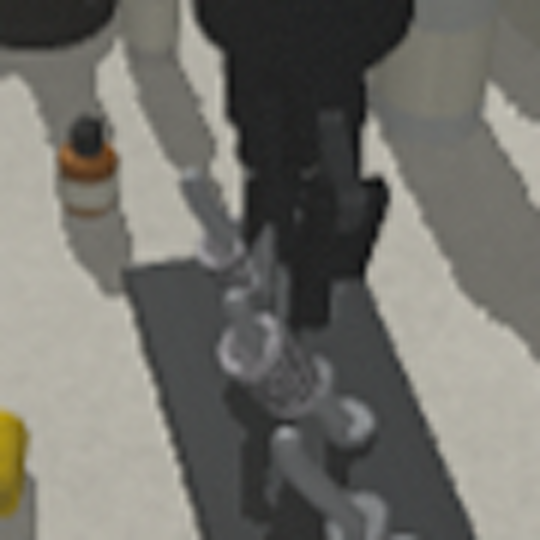

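The spacer is off the rod and held: crop centre (270,268), edge-on, with the near rod now empty at (300,450). Next I'll refine the nose position from the foot and barrel.

```bash
python3 - <<'E'
from h import *
for n in("side","top"):
  for k in (0,3):
    p=cv2.imread(f"pics/{n}{k}.png");g=p.max(2)
    c=proj(n,[584,174,18])[0].astype(int);m=np.zeros_like(g);r=24
    m[c[1]-r:c[1]+r,c[0]-r:c[0]+r]=(g<60)[c[1]-r:c[1]+r,c[0]-r:c[0]+r]
    # dark foot: flatten to z=10 mid contour hull
    m=cv2.morphologyEx(m,cv2.MORPH_OPEN,np.ones((3,3)))
    cs,_=cv2.findContours(m,0,1);q=cv2.convexHull(max(cs,key=cv2.contourArea))[:,0]
    for z in (18,):
        w=at_z(n,q,z)[:,:2].astype(np.float32);print(n,k,"foot",cv2.fitEllipse(w) if len(w)>5 else 0,cv2.minEnclosingCircle(w))
    # nose/barrel bright: render model silhouettes & NCC search on gradient-free brightness
    best=[]
    for dx in np.arange(-8,8.1,1):
      for dy in np.arange(-8,8.1,1):
        X=np.array([584+dx,174+dy]);big=cv2.resize(g,None,fx=4,fy=4,interpolation=cv2.INTER_LINEAR).astype(np.float32) if not best else big
        def sil(parts):
            M=np.zeros(big.shape,np.uint8)
            for (R1,z1,R2,z2) in parts:
                a=np.linspace(0,2*np.pi,40);P=np.vstack([np.c_[X[0]+R_*np.cos(a),X[1]+R_*np.sin(a),0*a+z] for R_,z in((R1,z1),(R2,z2))])
                h=cv2.convexHull(((proj(n,P)+.5)*4-.5).round().astype(np.int32));cv2.fillConvexPoly(M,h,1)
            return M
        B=sil([(18,45,18,90),(9,90,9,132),(9,132,5,140)]);F=sil([(48,0,48,18),(25,18,25,45)]);F[B>0]=0
        O=cv2.dilate(F|B,np.ones((17,17)))-(F|B)
        vb=big[B>0];vf=big[F>0];vo=big[O>0]
        best.append((vb.var()*vb.size+vf.var()*vf.size+vo.var()*vo.size,*X))
    best.sort();print(n,k,"sil",best[:3])
E
```

```text
side 0 foot ((583.181640625, 158.1574249267578), (88.8340835571289, 99.48218536376953), 136.77064514160156) ((585.3074951171875, 158.76271057128906), 50.80365753173828)
side 0 sil [(np.float32(1.0141994e+07), np.float64(585.0), np.float64(171.0)), (np.float32(1.0398708e+07), np.float64(585.0), np.float64(170.0)), (np.float32(1.045654e+07), np.float64(585.0), np.float64(169.0))]
side 3 foot ((582.9154663085938, 157.90853881835938), (88.41725158691406, 100.45053100585938), 135.47390747070312) ((582.3493041992188, 161.29034423828125), 51.58816909790039)
side 3 sil [(np.float32(1.0870697e+07), np.float64(585.0), np.float64(171.0)), (np.float32(1.114906e+07), np.float64(585.0), np.float64(170.0)), (np.float32(1.1203568e+07), np.float64(585.0), np.float64(169.0))]
top 0 foot ((580.7984619140625, 172.16896057128906), (90.3211898803711, 91.03484344482422), 141.84957885742188) ((581.3656616210938, 172.06814575195312), 46.132747650146484)Traceback (most recent call last):
  File "<stdin>", line 23, in <module>
  File "<stdin>", line 21, in sil
  File "h.py", line 15, in proj
    K,D,e,A=info(n);q=(np.atleast_2d(P)-e)@A
            ~~~~^^^
  File "h.py", line 5, in info
    i=eyes.camera_info(n);return i["camera_matrix"],np.array([i["k1"],0,0,0.]),np.array(i["eye"]),R.from_rotvec(i["attitude"]).as_matrix()
ValueError: time passes only in moves, steps and waits
```

Emit:
{"method": "drive_tool", "body": {"increments": [[0.5,-40,0,0,-1],[0.5,-40,0,0,-1],[0.5,-40,0,0,-1],[0.5,-40,0,0,-1],[0.5,-40,0,0,-1],[0.5,-40,0,0,-1],[0.5,-40,0,0,-1],[0.5,-40,0,0,-1],[0.5,-40,0,0,-1],[0.5,-40,0,0,-1]]}}

```text
time: 8.22
position: [597.3, 134.3, 204.4]
orientation: [-3.13, 0.265, 0.003]
ft_force: [0.9, -0.5, -1.0]
width: 38.1
grip_force: 60.4
```

```bash
sed -i 's/^def info(n):/from functools import lru_cache\n@lru_cache\ndef info(n):/' h.py; cat > sil.py <<'E'
from h import *
def fit(n,g,parts,hull,X0,rng=8):
    """grid search of silhouette; parts=list of groups of (R1,z1,R2,z2) front first"""
    big=cv2.resize(g,None,fx=4,fy=4).astype(np.float32);best=[];a=np.linspace(0,2*np.pi,40)
    for dx in np.arange(-rng,rng+.1,1):
      for dy in np.arange(-rng,rng+.1,1):
        X=np.array(X0)+[dx,dy];used=np.zeros(big.shape,np.uint8);c=0
        for grp in parts:
            M=np.zeros(big.shape,np.uint8)
            for (R1,z1,R2,z2) in grp:
                P=np.vstack([np.c_[X[0]+r*np.cos(a),X[1]+r*np.sin(a),0*a+z] for r,z in((R1,z1),(R2,z2))])
                cv2.fillConvexPoly(M,cv2.convexHull(((proj(n,P)+.5)*4-.5).round().astype(np.int32)),1)
            M[used>0]=0;used|=M;v=big[M>0];c+=v.var()*v.size
        O=cv2.dilate(used,np.ones((17,17)))-used;v=big[O>0];best.append((float(c+v.var()*v.size),*X))
    return sorted(best)[:4]
E
python3 - <<'E'
from sil import *
P=[[(18,45,18,90),(9,90,9,132),(9,132,5,140)],[(48,0,48,18),(25,18,25,45)]]
for k in(0,3):print(fit("top",cv2.imread(f"pics/top{k}.png").max(2),P,0,(583,173)))
need([583+25,174,210],-9.75)
E
```

```text
[(3967173.5, np.float64(583.0), np.float64(173.0)), (4014714.0, np.float64(582.0), np.float64(173.0)), (4030135.5, np.float64(583.0), np.float64(172.0)), (4072486.25, np.float64(582.0), np.float64(172.0))]
[(4293625.5, np.float64(583.0), np.float64(173.0)), (4349216.0, np.float64(582.0), np.float64(173.0)), (4358835.0, np.float64(583.0), np.float64(172.0)), (4407118.5, np.float64(582.0), np.float64(172.0))]
t 8.22 pos [597.3 134.3 204.4] toolx -9.67 z [-1.7e-03  6.0e-04 -1.0e+00] F [ 0.9 -0.5 -1. ] w 38.1 g 60.4 j [0.22 0.39 1.71 0.   1.05 1.96]
shift cm [ 0.39 -4.1  -0.56] turn units 0.01
```

```bash
python3 - <<'E'
from h import *
need([592.9,170.5,175],-9.75)
E
```

```text
t 8.22 pos [597.3 134.3 204.4] toolx -9.67 z [-1.7e-03  6.0e-04 -1.0e+00] F [ 0.9 -0.5 -1. ] w 38.1 g 60.4 j [0.22 0.39 1.71 0.   1.05 1.96]
shift cm [-1.04 -3.5   2.94] turn units 0.01
```

Emit:
{"method": "drive_tool", "body": {"increments": [[-0.5,-2,0,0,-1],[-1.04,-3.5,0.5,0,-1],[-1.04,-3.5,1.5,0,-1],[-1.04,-3.5,2.4,0,-1],[-1.04,-3.5,2.4,0,-1],[-1.04,-3.5,2.4,0,-1]]}}

```text
time: 8.72
position: [592.6, 165.6, 180.2]
orientation: [3.129, -0.268, -0.004]
ft_force: [0.6, 0.5, 0.1]
width: 38.1
grip_force: 60.4
```

```bash
python3 - <<'E'
from h import *
need([592.9,170.5,175],-9.75)
for n in("side","top"):
    p,d=eyes.camera(n);cv2.imwrite(f"pics/{n}4.png",p)
    print(n,[(np.round(r["at"],1).tolist(),round(r["score"],2)) for r in spot_point(n,"spacer_mid")[:3]])
u,v=map(int,proj("side",[590,170,155])[0]);p=cv2.imread("pics/side4.png")[v-40:v+40,u-40:u+40];cv2.imwrite("pics/c4.png",cv2.resize(p,None,fx=7,fy=7,interpolation=2))
E
```

```text
t 8.72 pos [592.6 165.6 180.2] toolx -9.79 z [-0.0026 -0.001  -1.    ] F [0.6 0.5 0.1] w 38.1 g 60.4 j [ 0.27  0.42  1.72 -0.    1.01  2.01]
shift cm [-0.06 -0.49  0.52] turn units -0.01
side [([554.0, -375.5, 5.5], 0.8)]
top [([553.8, -379.3, 6.4], 0.65)]
```

View pics/c4.png

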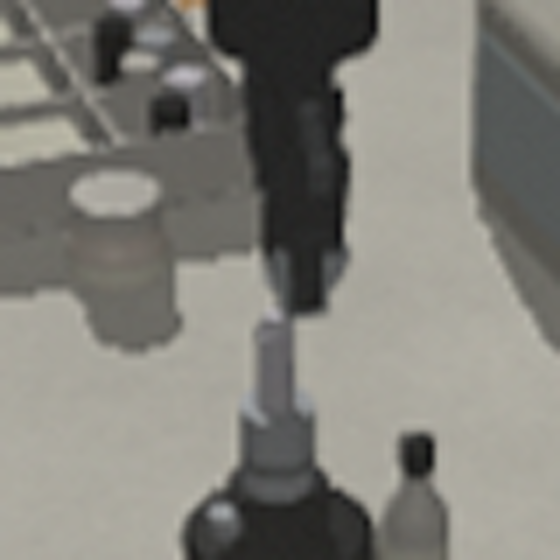

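Crop: the nose tip is at (273,318), with the ring's low edge at (270,280) and its high edge at (345,265), tilted and centred near (307,270). I'll compare this with the projections.

```bash
python3 - <<'E'
from h import *
u,v=map(int,proj("side",[590,170,155])[0])
f=lambda P:((proj("side",P)-[u-40,v-40]+.5)*7-.5).round(0).tolist()
T=np.array([592.6,165.6,180.2])
print("nose top centre",f([584,172,140]),"ring c",f(T+[0,0,-11.5]),f(T+[4,-.7,-11.5]),"tip centre",f(T+[0,0,-22.5]), "near finger tip", f(T+[-3.4,-20-7,-22.5]))
need([584,172,0])
E
```

```text
nose top centre [[273.0, 318.0]] ring c [[294.0, 267.0]] [[303.0, 267.0]] tip centre [[294.0, 288.0]] near finger tip [[308.0, 318.0]]
t 8.92 pos [593.8 166.1 182. ] toolx -9.81 z [ 6.e-04  1.e-04 -1.e+00] F [ 0.6 -0.1 -0.4] w 37.6 g 60.4 j [ 0.27  0.42  1.72 -0.    1.01  2.01]
shift cm [-1.07 -0.41 18.2 ] turn units None
```

Emit:
{"method": "drive_tool", "body": {"increments": [[-0.22,-0.41,0.6,0,-1],[-0.22,-0.41,1.1,0,-1],[-0.22,-0.41,1.3,0,-1],[-0.22,-0.41,1.5,0,-1],[-0.22,-0.41,1.7,0,-1],[-0.22,-0.41,1.7,0,-1]]}}

```text
time: 9.42
position: [592.8, 171.2, 166.2]
orientation: [-3.13, 0.267, -0.003]
ft_force: [-4.0, -1.3, 14.7]
width: 38.2
grip_force: 61.8
```

Emit:
{"method": "drive_tool", "body": {"increments": [[0,0,0.15,0,-1],[0,0,0.3,0,-1],[0,0,0.4,0,-1],[0,0,0.4,0,-1]]}}

```text
time: 9.75
position: [594.5, 171.1, 164.0]
orientation: [-3.129, 0.266, -0.01]
ft_force: [-1.6, -5.2, 23.2]
width: 37.7
grip_force: 63.3
```

Emit:
{"method": "drive_tool", "body": {"increments": [[0,0,0.15,0,-1],[0,0,0.3,0,-1],[0,0,0.5,0,-1],[0,0,0.5,0,-1]]}}

```text
time: 10.08
position: [596.8, 171.1, 160.1]
orientation: [-3.128, 0.266, -0.017]
ft_force: [4.8, -6.1, 25.4]
width: 38.4
grip_force: 65.1
```

Emit:
{"method": "drive_tool", "body": {"increments": [[0,0,0.15,0,-1],[0,0,0.3,0,-1],[0,0,0.4,0,-1],[0,0,0.4,0,-1]]}}

```text
time: 10.42
position: [598.1, 171.4, 156.8]
orientation: [-3.127, 0.266, -0.021]
ft_force: [7.9, -6.2, 26.6]
width: 37.9
grip_force: 65.8
```

```bash
python3 - <<'E'
from h import *
need([584,172,160],-9.75)
p,d=eyes.camera("side");cv2.imwrite(f"pics/side5.png",p)
u,v=map(int,proj("side",[590,170,155])[0]);p=p[v-40:v+40,u-40:u+40];cv2.imwrite("pics/c5.png",cv2.resize(p,None,fx=7,fy=7,interpolation=2))
E
```

```text
t 10.42 pos [598.1 171.4 156.8] toolx -9.73 z [ 0.0139  0.0016 -0.9999] F [ 7.9 -6.2 26.6] w 37.9 g 65.8 j [ 0.28  0.45  1.73 -0.    0.95  2.02]
shift cm [-1.39  0.18 -0.34] turn units 0.0
```

View pics/c5.png

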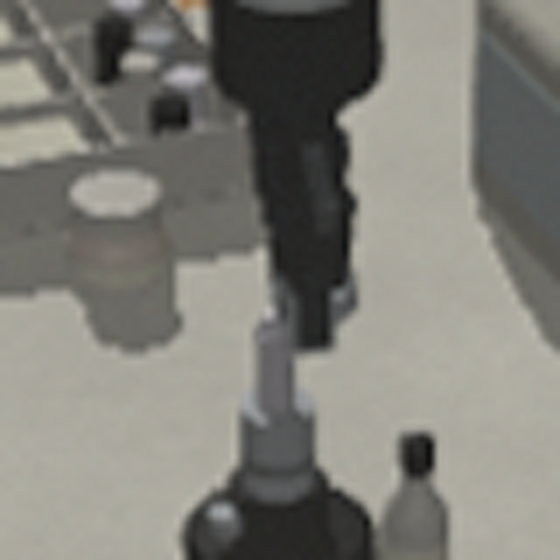

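Crop: the nose tip at (273,318) now meets the ring's left side, and the ring's right end is at (345,300). It may already have straightened on the bend, so I'll lift and measure the tilt numerically.

Emit:
{"method": "drive_tool", "body": {"increments": [[0,0,-1.5,0,-1],[0,0,-4,0,-1],[0,0,-5,0,-1],[0,0,-5,0,-1]]}}

```text
time: 10.8
position: [593.4, 171.6, 204.1]
orientation: [-3.129, 0.267, -0.007]
ft_force: [0.6, -0.7, -0.5]
width: 37.9
grip_force: 63.7
```

```bash
cat > ringfit.py <<'E'
from h import *
# image rows of bright (metal) pixels around the held part, relative to TCP, in tool-x / up coordinates in the plane through the part facing the camera
def grab(k,r=32):
    need([584,172,160],-9.75);T=ctrl.get_state()["position"]
    p,d=eyes.camera("side");cv2.imwrite(f"pics/side{k}.png",p);np.save(f"pics/side{k}.npy",d)
    C=cloud("side",d);a=np.radians(-9.75);X=np.array([np.cos(a),np.sin(a),0]);Y=np.array([-np.sin(a),np.cos(a),0])
    Q=C-T;q=np.stack([Q@X,Q@Y,Q[...,2]],-1);m=(abs(q[...,0])<r)&(abs(q[...,1])<r)&(q[...,2]>-45)&(q[...,2]<20)
    g=p.max(2)
    for v,u in zip(*np.nonzero(m)):
        if g[v,u]>70: print((u,v),g[v,u],q[v,u].round(0).astype(int).tolist(),end=" ")
    u,v=proj("side",T+[0,0,-12])[0].round().astype(int)
    print();print("center px",u,v);print(g[v-14:v+16,u-14:u+15])
E
python3 -c "
from ringfit import *
np.set_printoptions(linewidth=250)
grab(6)"
```

```text
t 10.8 pos [593.4 171.6 204.1] toolx -9.75 z [ 0.0044  0.0013 -1.    ] F [ 0.6 -0.7 -0.5] w 37.9 g 63.7 j [ 0.28  0.39  1.7  -0.    1.04  2.02]
shift cm [-0.95  0.13  4.41] turn units 0.0
(np.int64(250), np.int64(140)) 93 [-14, 28, 19] (np.int64(251), np.int64(141)) 73 [-12, 23, 18] (np.int64(251), np.int64(143)) 87 [-12, 21, 12] (np.int64(251), np.int64(144)) 84 [-12, 22, 8] (np.int64(251), np.int64(145)) 86 [-12, 25, 3] (np.int64(251), np.int64(146)) 87 [-12, 24, -1] (np.int64(251), np.int64(147)) 85 [-12, 22, -3] (np.int64(263), np.int64(148)) 83 [22, -1, 2] (np.int64(253), np.int64(149)) 75 [-8, 11, -5] (np.int64(263), np.int64(149)) 87 [21, -5, 0] (np.int64(252), np.int64(150)) 80 [-12, 6, -5] (np.int64(253), np.int64(150)) 82 [-9, 5, -5] (np.int64(254), np.int64(150)) 75 [-11, -28, 13] (np.int64(262), np.int64(150)) 113 [17, -12, 1] (np.int64(263), np.int64(150)) 84 [20, -11, 0] (np.int64(252), np.int64(151)) 106 [-12, 4, -8] (np.int64(253), np.int64(151)) 93 [-10, 0, -6] (np.int64(254), np.int64(151)) 85 [-11, -26, 9] (np.int64(261), np.int64(151)) 123 [13, -17, 1] (np.int64(2
[... 4833 characters left out ...]
171 170 170 171 171 169 170 169 170 169 171 169 170 168 165 166 166 166 167 168 166 165 166 166 167 168]
 [169 171 171 171 169 170 170 170 171 168 168 168 169 171 169 170 168 167 166 164 165 167 168 167 167 165 165 165 166]
 [171 170 169 171 170 170 170 170 170 171 168 167 169 169 169 167 165 166 165 165 166 167 168 169 167 167 165 166 168]
 [172 170 170 170 171 169 170 170 170 170 170 171 171 170 169 168 167 169 167 167 167 167 169 167 166 167 166 169 171]
 [170 168 167 169 170 170 168 168 170 171 168 176 182 166 167 170 170 170 167 166 167 166 167 167 168 169 169 170 169]
 [171 169 168 170 171 170 169 170 171 171 147 151 158 132 145 166 169 169 168 168 167 167 166 167 171 171 169 171 170]]
```

The depth points put the ring's top face at z≈+1 (x≈+15) and ≈-6 (x≈-12) relative to the TCP. That is about 14° of tilt remaining, with the ring centre about 4.5 mm ahead of the TCP in tool x. That is small enough to thread, so I'll go over the nose.

Emit:
{"method": "drive_tool", "body": {"increments": [[-0.7,0.06,0,0,-1],[-1.38,0.12,0.5,0,-1],[-1.38,0.12,2,0,-1],[-1.38,0.12,2.9,0,-1],[-1.38,0.12,2.9,0,-1],[-1.38,0.12,2.9,0,-1]]}}

```text
time: 11.35
position: [577.1, 172.2, 171.3]
orientation: [3.129, -0.267, -0.004]
ft_force: [0.8, -0.3, -1.0]
width: 37.9
grip_force: 63.7
```

```bash
python3 -c "
from h import *
need([579.6,172.8,140],-9.75)"
```

```text
t 11.35 pos [577.1 172.2 171.3] toolx -9.74 z [-2.6e-03 -8.0e-04 -1.0e+00] F [ 0.8 -0.3 -1. ] w 37.9 g 63.7 j [0.29 0.41 1.76 0.   0.98 2.03]
shift cm [ 0.24 -0.11  3.13] turn units 0.0
```

Emit:
{"method": "drive_tool", "body": {"increments": [[0.2,-0.1,0.3,0,-1],[0.2,-0.1,0.6,0,-1],[0.2,-0.1,0.9,0,-1],[0.2,-0.1,1.2,0,-1],[0.2,-0.1,1.5,0,-1],[0.2,-0.1,1.5,0,-1]]}}

```text
time: 11.85
position: [579.9, 172.9, 157.0]
orientation: [3.13, -0.267, -0.001]
ft_force: [0.1, 0.2, -2.2]
width: 38.4
grip_force: 63.7
```

```bash
python3 -c "
from h import *
need([579.6,172.8,140],-9.75)"
```

```text
t 11.85 pos [579.9 172.9 157. ] toolx -9.75 z [-9.e-04 -3.e-04 -1.e+00] F [ 0.1  0.2 -2.2] w 38.4 g 63.7 j [ 0.29  0.43  1.76 -0.    0.95  2.03]
shift cm [-0.03  0.01  1.7 ] turn units -0.0
```

No contact and correctly positioned. Continue down.

Emit:
{"method": "drive_tool", "body": {"increments": [[0,0,0.2,0,-1],[0,0,0.4,0,-1],[0,0,0.6,0,-1],[0,0,0.8,0,-1],[0,0,1.0,0,-1],[0,0,1.0,0,-1]]}}

```text
time: 12.35
position: [580.1, 174.0, 148.4]
orientation: [-3.129, 0.267, 0.0]
ft_force: [-4.9, 5.3, 7.3]
width: 37.8
grip_force: 64.4
```

Emit:
{"method": "drive_tool", "body": {"increments": [[-0.1,-0.12,0.0,0,-1],[-0.1,-0.12,0.2,0,-1],[-0.1,-0.12,0.4,0,-1],[-0.1,-0.12,0.6,0,-1],[-0.1,-0.12,0.6,0,-1]]}}

```text
time: 12.77
position: [579.4, 174.7, 141.1]
orientation: [-3.13, 0.267, 0.0]
ft_force: [0.3, 5.0, -1.2]
width: 38.0
grip_force: 63.6
```

Emit:
{"method": "drive_tool", "body": {"increments": [[0,-0.08,0.3,0,-1],[0,-0.08,0.6,0,-1],[0,-0.08,0.9,0,-1],[0,-0.08,1.2,0,-1],[0,-0.08,1.5,0,-1],[0,-0.08,1.5,0,-1]]}}

```text
time: 13.27
position: [580.0, 175.2, 126.0]
orientation: [-3.13, 0.267, -0.001]
ft_force: [4.6, 3.8, -4.5]
width: 38.2
grip_force: 63.4
```

Emit:
{"method": "drive_tool", "body": {"increments": [[0.05,-0.08,0.3,0,-1],[0.05,-0.08,0.6,0,-1],[0.05,-0.08,0.9,0,-1],[0.05,-0.08,1.2,0,-1],[0.05,-0.08,1.2,0,-1]]}}

```text
time: 13.68
position: [580.0, 175.6, 113.8]
orientation: [3.13, -0.267, -0.001]
ft_force: [2.7, 1.7, -2.6]
width: 38.0
grip_force: 63.5
```

Emit:
{"method": "drive_tool", "body": {"increments": [[0.03,0,0.2,0,-1],[0.03,0,0.4,0,-1],[0.03,0,0.6,0,-1],[0.03,0,0.6,0,-1]]}}

```text
time: 14.02
position: [580.5, 175.7, 108.6]
orientation: [3.13, -0.267, -0.0]
ft_force: [-1.2, 0.8, 4.0]
width: 38.0
grip_force: 64.1
```

Emit:
{"method": "drive_tool", "body": {"increments": [[0,0,0.15,0,-1],[0,0,0.3,0,-1],[0,0,0.4,0,-1],[0,0,0.4,0,-1]]}}

```text
time: 14.35
position: [581.4, 175.7, 106.6]
orientation: [-3.13, 0.267, -0.003]
ft_force: [-3.0, -2.9, 19.0]
width: 38.0
grip_force: 65.2
```

Emit:
{"method": "drive_tool", "body": {"increments": [[0,0,0.15,0,-1],[0,0,0.3,0,-1],[0,0,0.4,0,-1],[0,0,0.4,0,-1]]}}

```text
time: 14.68
position: [582.4, 175.8, 104.2]
orientation: [-3.129, 0.267, -0.006]
ft_force: [-4.9, -4.7, 31.1]
width: 38.0
grip_force: 66.3
```

Emit:
{"method": "drive_tool", "body": {"increments": [[0,0,0.15,0,-1],[0,0,0.3,0,-1],[0,0,0.4,0,-1],[0,0,0.4,0,-1]]}}

```text
time: 15.02
position: [582.8, 175.9, 103.0]
orientation: [-3.129, 0.267, -0.008]
ft_force: [-15.3, -7.6, 59.0]
width: 38.1
grip_force: 69.9
```

Emit:
{"method": "drive_tool", "body": {"increments": [[0,0,-0.3,0,-1],[0,0,-0.5,0,-1],[0,0,-0.5,0,-0.2],[0,0,-0.5,0,0.1],[0,0,-0.5,0,0.4],[0,0,-0.5,0,0.4],[0,0,-0.5,0,0.4]]}}

```text
time: 15.6
position: [580.1, 175.7, 101.2]
orientation: [3.13, -0.267, -0.002]
ft_force: [1.0, -0.4, -0.7]
width: 59.8
grip_force: 0.0
```

Emit:
{"method": "drive_tool", "body": {"increments": [[0,0,-1,0,0.4],[0,0,-3,0,0.4],[0,0,-6,0,0.4],[0,0,-9,0,1],[0,5,-10,0,1],[0,9,-10,0,1],[0,13,-10,0,1],[0,17,-10,0,1],[0,21,-10,0,1],[0,25,-10,0,1]]}}

```text
time: 16.43
position: [537.6, -71.5, 202.4]
orientation: [3.13, -0.266, 0.001]
ft_force: [1.4, -0.2, 0.6]
width: 85.4
grip_force: 0.0
```

```bash
python3 - <<'E'
from sil import *
p,d=eyes.camera("side");cv2.imwrite("pics/side7.png",p);np.save("pics/side7.npy",d)
q,e=eyes.camera("top");cv2.imwrite("pics/top7.png",q);np.save("pics/top7.npy",e)
for n in("side","top"):
    print(n,[(np.round(r["at"],1).tolist(),round(r["score"],2)) for r in spot_point(n,"spacer_mid")[:3]])
    C=cloud(n,d if n=="side" else e)
    k=(np.hypot(C[...,0]-584,C[...,1]-173)<26)&(C[...,2]>85)&(C[...,2]<116)
    print(C[k].round(0).astype(int).tolist())
S=rack([-38.1,0,58.6]);print(S);need([S[0],S[1],140],-9.75)
E
```

```text
side [([589.9, 175.6, 94.5], 0.59), ([549.0, -377.4, 4.8], 0.51)]
[[577, 178, 115], [577, 179, 111], [578, 171, 115], [587, 168, 115], [590, 166, 116], [599, 182, 104], [602, 181, 104], [573, 187, 103], [576, 186, 103], [577, 179, 107], [578, 171, 111], [580, 167, 114], [584, 168, 112], [587, 166, 112], [591, 170, 109], [598, 178, 103], [601, 178, 102], [570, 180, 104], [574, 179, 104], [576, 177, 104], [578, 171, 107], [579, 166, 110], [584, 170, 107], [586, 166, 109], [591, 168, 106], [597, 176, 100], [599, 171, 103], [602, 169, 103], [569, 176, 103], [572, 175, 103], [575, 172, 104], [579, 175, 101], [581, 170, 104], [583, 166, 105], [586, 165, 105], [592, 172, 100], [598, 178, 95], [596, 165, 103], [599, 163, 104], [568, 173, 101], [569, 167, 105], [573, 168, 103], [576, 165, 104], [578, 162, 105], [582, 164, 103], [585, 163, 103], [587, 158, 105], [591, 160, 103], [594, 160, 103], [597, 157, 103], [603, 163, 99], [567, 172, 98], [570, 168, 100], [571, 161, 103], [573, 157, 105], [577, 160, 103], [580, 159, 103], [583, 158, 102], [586, 156, 103], [588, 153, 104], [593, 155, 102],
[... 1977 characters left out ...]
572, 171, 106], [573, 169, 103], [572, 165, 105], [572, 162, 104], [574, 160, 97], [569, 187, 107], [570, 184, 103], [570, 181, 105], [570, 178, 104], [571, 175, 97], [568, 171, 109], [569, 168, 107], [569, 165, 103], [570, 163, 100], [573, 161, 88], [567, 184, 103], [567, 181, 104], [567, 178, 103], [566, 175, 104], [566, 171, 105], [566, 169, 102], [567, 166, 100], [569, 163, 91], [566, 183, 92], [566, 179, 94], [564, 175, 101], [565, 173, 95], [565, 169, 95]]
[ 561.45031415 -189.2477839    58.6       ]
t 16.63 pos [538.2 -70.8 202.2] toolx -9.92 z [ 3.e-04  3.e-04 -1.e+00] F [ 1.2  0.6 -0.8] w 85.2 g 0.0 j [-0.13  0.29  1.86  0.    0.99  1.61]
shift cm [ 4.33 11.27  6.21] turn units -0.03
```

The spacer's top face reads z≈103–104 all round in both cameras, so it is flush. Now the long sleeve.

Emit:
{"method": "drive_tool", "body": {"increments": [[2,4,1,0,1],[4,8,3,0,1],[4.4,11.2,5,0,1],[4.4,11.2,6,0,1],[4.4,11.2,6,0,1],[4.4,11.2,6,0,1]]}}

```text
time: 17.13
position: [562.4, -186.1, 141.0]
orientation: [-3.129, 0.267, 0.004]
ft_force: [-0.1, -0.1, 0.4]
width: 85.6
grip_force: 0.0
```

```bash
python3 - <<'E'
from h import *
for n in("side","top"):
    eyes.camera(n);print(n,[(np.round(r["at"],1).tolist(),round(r["score"],2)) for r in spot_point(n,"sleeve_mid")[:3]])
need([562.5,-188.5,70],-9.75)
E
```

```text
side [([567.0, -190.0, 59.2], 0.68), ([550.5, 2.3, -3.2], 0.68), ([441.3, -158.2, 18.6], 0.59)]
top []
t 17.33 pos [ 563.5 -186.2  142.9] toolx -9.65 z [ 1.5e-03 -3.0e-04 -1.0e+00] F [-0.1  0.1  0.2] w 85.4 g 0.0 j [-0.32  0.43  1.8   0.    0.91  1.42]
shift cm [-0.07  0.25  7.29] turn units 0.02
```

Emit:
{"method": "drive_tool", "body": {"increments": [[-0.07,0.2,2.5,0,1],[-0.07,0.2,5,0,1],[-0.07,0.2,7.2,0,1],[-0.07,0.2,7.2,0,1],[-0.07,0.2,7.2,0,1]]}}

```text
time: 17.75
position: [561.5, -188.5, 69.8]
orientation: [-3.13, 0.265, 0.002]
ft_force: [0.6, -0.1, 1.0]
width: 85.5
grip_force: 0.0
```

Emit:
{"method": "drive_tool", "body": {"increments": [[0,0,0,0,0.3],[0,0,0,0,0],[0,0,0,0,-0.3],[0,0,0,0,-1],[0,0,0,0,-1],[0,0,0,0,-1],[0,0,0,0,-1],[0,0,0,0,-1],[0,0,0,0,-1]]}}

```text
time: 18.5
position: [562.1, -189.5, 70.7]
orientation: [3.13, -0.267, 0.002]
ft_force: [-1.4, 0.5, 8.2]
width: 27.7
grip_force: 58.6
```

Emit:
{"method": "drive_tool", "body": {"increments": [[0.2,0,-0.25,0,-1],[0.2,0,-0.45,0,-1],[0.08,0,-0.67,0,-1],[-0.2,0,-1.08,0,-1],[-0.45,0,-1.5,0,-1],[-0.71,0,-1.95,0,-1],[-0.71,0,-1.95,0,-1]]}}

```text
time: 19.08
position: [554.5, -188.3, 90.1]
orientation: [3.13, -0.267, 0.001]
ft_force: [0.6, -0.6, -0.6]
width: 28.1
grip_force: 59.0
```

Emit:
{"method": "drive_tool", "body": {"increments": [[-0.22,0,-0.42,0,-1],[-0.41,0,-0.85,0,-1],[-0.57,0,-1.28,0,-1],[-0.72,0,-1.72,0,-1],[-0.72,0,-1.72,0,-1]]}}

```text
time: 19.5
position: [547.5, -187.0, 107.3]
orientation: [3.13, -0.267, 0.001]
ft_force: [0.8, 0.7, -0.3]
width: 28.2
grip_force: 59.0
```

Emit:
{"method": "drive_tool", "body": {"increments": [[-0.1,0,-0.45,0,-1],[-0.2,0,-0.9,0,-1],[-0.2,0,-1.3,0,-1],[-0.15,0,-1.7,0,-1],[-0.15,0,-1.7,0,-1]]}}

```text
time: 19.92
position: [541.5, -185.4, 121.8]
orientation: [-3.128, 0.266, 0.016]
ft_force: [-13.7, 4.0, 0.9]
width: 27.5
grip_force: 63.1
```

Emit:
{"method": "drive_tool", "body": {"increments": [[0.2,0,-0.1,0,-1],[0.4,0,-0.2,0,-1],[0.6,0,-0.3,0,-1],[0.8,0,-0.3,0,-1],[0.8,0,-0.3,0,-1]]}}

```text
time: 20.33
position: [546.2, -186.3, 122.9]
orientation: [-3.127, 0.266, 0.028]
ft_force: [-18.6, 1.6, -9.8]
width: 27.6
grip_force: 60.4
```

```bash
cat > slv.py <<'E'
from h import *
def slv(k):
    s=ctrl.get_state();T=s["position"];print("T",T.round(1),"F",s["ft_force"].round(1),"w",round(s["width"],1))
    a=np.radians(-9.75);X=np.array([np.cos(a),np.sin(a),0]);Y=np.array([-np.sin(a),np.cos(a),0])
    for n in("side","top"):
        p,d=eyes.camera(n);cv2.imwrite(f"pics/{n}{k}.png",p);np.save(f"pics/{n}{k}.npy",d)
        Q=cloud(n,d)-T;q=np.stack([Q@X,Q@Y,Q[...,2]],-1);g=p.max(2)
        m=(abs(q[...,0])<30)&(abs(q[...,1])<15)&(q[...,2]>-48)&(q[...,2]<25)&(g>65)
        o=q[m].round(0).astype(int);o=o[np.argsort(-o[:,2])];print(n,o.tolist())
E
python3 -c "
from slv import *
slv(8)"
```

```text
T [ 546.2 -186.3  122.9] F [-18.6   1.6  -9.8] w 27.6
side [[2, 0, 10], [-6, 8, 8], [-8, 11, 6], [-10, 14, 6], [-9, 8, 4], [-10, 13, 4], [-11, 10, 3], [-13, 10, 3], [-6, 9, 3], [-11, -12, 3], [-14, -14, 3], [-15, 12, 2], [-13, -10, 2], [-17, -14, 2], [-21, -1, 2], [-20, 5, 2], [-12, -14, 2], [-11, 9, 1], [-18, -11, 1], [-17, 6, 1], [-13, 9, 1], [-17, 4, 0], [-6, 9, 0], [-17, -14, 0], [-17, -7, 0], [-20, -7, 0], [-8, 9, 0], [-23, 2, -1], [-22, -5, -1], [-15, 12, -1], [-18, 13, -2], [-22, 7, -2], [-20, -9, -2], [-19, 6, -2], [-6, 9, -3], [-18, -11, -3], [-23, 1, -3], [-21, 0, -3], [-13, 10, -3], [-11, 10, -4], [-14, 8, -4], [-8, 10, -4], [-14, -13, -5], [-17, 5, -5], [-18, 2, -5], [-16, -12, -6], [-10, 10, -7], [-14, 7, -7], [-20, -7, -7], [-8, 10, -8], [-14, -14, -8], [-18, -9, -9], [-21, 0, -9], [-11, 9, -9], [-14, 6, -10], [-8, 10, -11], [-15, -11, -11], [-11, 7, -11], [-8, 8, -12], [-11, 5, -13], [-5, 10, -15], [-14, -7, -18], [17, -6, -21], [17, -9, -22], [13, -12, -22], [13, -14, -23], [19, 0, -24], [16, -10, -24], [13, -13, -28], [11, -5, -43], [14, -4, -44], [13, -7, -45], [6, -3, -47], [9, -4, -47], [11, -4, -47]]
top []
```

Emit:
{"method": "drive_tool", "body": {"increments": [[0.2,0,0,0,-1],[0.4,0,0,0,-1],[0.6,0,0.1,0,-1],[0.8,0,0.1,0,-1],[0.8,0,0.1,0,-1]]}}

```text
time: 20.85
position: [552.8, -187.5, 122.1]
orientation: [-3.127, 0.266, 0.032]
ft_force: [-25.1, 2.4, -0.8]
width: 27.7
grip_force: 60.7
```

Emit:
{"method": "drive_tool", "body": {"increments": [[0.2,0,0,0,-1],[0.4,0,0,0,-1],[0.5,0,0,0,-1],[0.5,0,0,0,-1]]}}

```text
time: 21.18
position: [555.7, -187.9, 121.4]
orientation: [-3.126, 0.266, 0.038]
ft_force: [-30.8, 2.7, 0.2]
width: 27.7
grip_force: 60.9
```

```bash
python3 -c "
from slv import *
slv(9)"
```

```text
T [ 555.7 -187.9  121.4] F [-30.8   2.7   0.2] w 27.7
side [[-10, 12, 8], [-7, 11, 8], [-8, 8, 8], [-12, 14, 7], [-15, 10, 7], [-19, 7, 7], [-5, 9, 6], [-10, 10, 6], [-19, 5, 6], [-14, -15, 6], [-11, -14, 5], [-15, 9, 5], [-16, -13, 5], [-18, -13, 5], [-5, 8, 4], [-12, 13, 4], [-19, -15, 4], [-22, -7, 4], [-24, -6, 4], [-20, -7, 4], [-21, 7, 4], [-8, 9, 4], [-23, 1, 4], [-23, -11, 4], [-22, 5, 3], [-10, 10, 3], [-20, -10, 3], [-26, -2, 3], [-23, -3, 3], [-16, -15, 3], [-20, 12, 3], [-12, 12, 2], [-24, 6, 2], [-19, 5, 2], [-25, 3, 2], [-5, 7, 1], [-13, 9, 1], [-16, 6, 1], [-15, 10, 0], [-8, 7, -1], [-7, 10, -1], [-22, -9, -1], [-20, -10, -1], [-19, -14, -1], [-16, -14, -1], [-19, 4, -3], [-5, 8, -3], [-24, -4, -3], [-9, 12, -3], [-18, 7, -4], [-12, 12, -5], [-9, 11, -5], [-24, -4, -5], [-10, 8, -5], [-16, -14, -5], [-15, 9, -5], [-13, -14, -5], [-20, -12, -6], [-12, 9, -6], [-18, -11, -7], [-13, -15, -8], [-13, 7, -8], [-7, 11, -9], [-15, 9, -9], [-15, -13, -9], [-22, -7, -10], [-18, -12, -10], [-20, -10, -11], [-9, 10, -11], [-23, -2, -12], [-13, -14, -12], [-12, 9, -13], [-6, 11, -13], [-7, 8, -13], [-9, 10, -14], [-21, -7, -14], [-15, -12, -14], [-17, -10, -15], [-19, -8, -16], [-13, -14, -19], [-16, -9, -20], [-20, -2, -22], [-13, -15, -22], [-17, -11, -24], [-14, -11, -25], [-12, -13, -27], [-14, -11, -29], [-17, -3, -32], [-15, -6, -33], [-9, -11, -33], [-14, -9, -34], [-4, -4, -44], [3, -7, -44], [-2, -5, -44], [1, -5, -45], [7, -5, -46], [8, -1, -47], [-1, -5, -48]]
top []
```

Emit:
{"method": "drive_tool", "body": {"increments": [[0.2,0,0,0,-1],[0.4,0,0,0,-1],[0.7,0,0,0,-1],[0.7,0,0,0,-1],[0.7,0,0,0,-1]]}}

```text
time: 21.7
position: [560.2, -188.5, 120.0]
orientation: [-3.125, 0.265, 0.047]
ft_force: [-35.3, 2.8, -4.0]
width: 27.5
grip_force: 61.1
```

```bash
python3 -c "
from slv import *
slv(10)"
```

```text
T [ 560.2 -188.5  120. ] F [-35.3   2.8  -4. ] w 27.5
side [[-12, 14, 21], [-9, 11, 9], [-7, 10, 9], [-17, 9, 9], [-12, 8, 9], [-8, 7, 9], [-10, 9, 7], [-11, 14, 7], [-25, -2, 7], [-12, -12, 7], [-17, -11, 7], [-14, 12, 6], [-21, 6, 6], [-24, 2, 6], [-20, 10, 6], [-22, 9, 6], [-22, -9, 6], [-19, -9, 6], [-14, -10, 6], [-24, -9, 6], [-18, -13, 6], [-20, -13, 6], [-13, -14, 6], [-23, -12, 6], [-26, -4, 6], [-23, -5, 6], [-23, 6, 6], [-17, 9, 6], [-15, -13, 5], [-7, 9, 4], [-14, 10, 4], [-9, 10, 3], [-12, 11, 3], [-26, -5, 3], [-20, -13, 3], [-13, -15, 3], [-18, -13, 2], [-22, -12, 2], [-24, -8, 2], [-21, 6, 2], [-17, 10, 2], [-10, 8, 1], [-21, 4, 1], [-15, 7, 0], [-18, 7, 0], [-14, 11, 0], [-11, 11, 0], [-7, 9, 0], [-15, -15, 0], [-24, -8, -1], [-20, -13, -1], [-9, 8, -2], [-22, -12, -2], [-17, -13, -2], [-7, 9, -3], [-12, 10, -3], [-15, 7, -3], [-15, -14, -4], [-18, -14, -4], [-20, -13, -4], [-17, 8, -4], [-25, -3, -6], [-7, 8, -6], [-9, 9, -6], [-22, -11, -6], [-18, -14, -7], [-20, -13, -7], [-23, -6, -7], [-17, 8, -7], [-11, 10, -7], [-13, -15, -8], [-14, 10, -10], [-25, -3, -10], [-21, -9, -11], [-11, 11, -11], [-9, 10, -11], [-15, -14, -11], [-6, 11, -12], [-24, -8, -12], [-25, -4, -12], [-17, -13, -12], [-19, -12, -12], [-15, -15, -14], [-19, -12, -16], [-21, -8, -16], [-23, -6, -17], [-16, -11, -17], [-17, -14, -18], [-14, -12, -20], [-20, -7, -21], [-23, -6, -21], [-19, -10, -21], [-17, -14, -21], [-22, -5, -25], [-13, -11, -25], [-21, -10, -25], [-18, -9, -26], [-16, -12, -27], [-18, -11, -28], [-21, -9, -29], [-22, -4, -30], [-14, -13, -30], [-11, -14, -30], [-16, -12, -31], [-18, -9, -33], [-3, -6, -43], [-8, -4, -44], [-6, -5, -44], [0, -4, -45], [3, -3, -47], [-6, -5, -47], [0, -5, -47]]
top []
```

Emit:
{"method": "drive_tool", "body": {"increments": [[-0.4,0,0.2,0,-1],[-0.8,0,0.6,0,-1],[-1.0,0,0.8,0,-1],[-1.2,0,0.8,0,-1],[-1.4,0,0.8,0,-1],[-1.4,0,0.8,0,-1]]}}

```text
time: 22.3
position: [559.2, -188.9, 117.3]
orientation: [-3.13, 0.267, 0.002]
ft_force: [-5.1, 1.7, -2.6]
width: 27.5
grip_force: 61.5
```

Emit:
{"method": "drive_tool", "body": {"increments": [[-0.2,0,0.2,0,-1],[-0.5,0,0.5,0,-1],[-0.8,0,0.5,0,-1],[-1.1,0,0.5,0,-1],[-1.4,0,0.5,0,-1],[-1.4,0,0.5,0,-1]]}}

```text
time: 22.8
position: [551.9, -187.8, 114.6]
orientation: [3.128, -0.268, 0.021]
ft_force: [13.5, 1.3, -0.0]
width: 27.5
grip_force: 61.9
```

```bash
python3 -c "
from slv import *
slv(11)" | cut -c1-1500
```

```text
T [ 551.9 -187.8  114.6] F [13.5  1.3 -0. ] w 27.5
side [[-12, 9, 9], [-9, 9, 9], [-16, 11, 8], [-10, 14, 7], [-14, 11, 7], [-24, 2, 7], [-20, -13, 7], [-9, 8, 6], [-22, -12, 6], [-15, -13, 6], [-24, 1, 5], [-20, -14, 5], [-11, -10, 5], [-26, 1, 5], [-16, 10, 5], [-20, 7, 5], [-17, -12, 5], [-25, -2, 4], [-23, -6, 4], [-14, 10, 4], [-25, 5, 4], [-25, -6, 4], [-24, -10, 4], [-26, -9, 4], [-22, 9, 4], [-19, 12, 4], [-6, 9, 4], [-7, 7, 3], [-27, 0, 3], [-12, 8, 3], [-11, 12, 2], [-17, 9, 2], [-22, -12, 2], [-12, -14, 2], [-20, 7, 2], [-14, 10, 2], [-17, -12, 2], [-24, -10, 1], [-15, -14, 0], [-8, 10, 0], [-17, 8, 0], [-18, 5, 0], [-19, -12, -1], [-22, -12, -1], [-14, 9, -1], [-27, 0, -1], [-6, 8, -2], [-20, 7, -2], [-12, -13, -2], [-20, 4, -3], [-11, 11, -3], [-17, -14, -3], [-8, 11, -4], [-11, 8, -5], [-21, -11, -5], [-14, 10, -6], [-20, -14, -6], [-17, -15, -6], [-6, 9, -6], [-15, -15, -7], [-17, 8, -7], [-8, 11, -7], [-23, -9, -7], [-14, 9, -8], [-11, 9, -8], [-14, -14, -10], [-17, -13, -11], [-16, 9, -11], [-8, 11, -11], [-21, -12, -11], [-19, -12, -11], [-21, -9, -11], [-13, 9, -12], [-23, -7, -12], [-11, -13, -15], [-8, 11, -15], [-16, -13, -15], [-23, -6, -16], [-18, -11, -16], [-10, 13, -17], [-17, -14, -17], [-20, -8, -19], [-13, -11, -21], [-18, -10, -21], [-22, -4, -22], [-20, -8, -22], [-14, -13, -22], [-18, -10, -25], [-15, -10, -25], [-11, -14, -25], [-16, -13, -26], [-20, -7, -27], [-13, -12, -27], [-21, -2, -28], [-18, -10, -28], [-11, -14, -29], [-13, -12, -31], [-15, -11, -31], [-8, -15, -32], [-18, -10, -32], 
top []
```

Emit:
{"method": "drive_tool", "body": {"increments": [[-0.3,0,0.2,0,-1],[-0.6,0,0.4,0,-1],[-0.9,0,0.5,0,-1],[-1.2,0,0.5,0,-1],[-1.2,0,0.5,0,-1]]}}

```text
time: 23.32
position: [547.9, -187.2, 113.3]
orientation: [3.126, -0.269, 0.047]
ft_force: [32.1, 4.0, 6.7]
width: 27.3
grip_force: 64.7
```

```bash
cat >> slv.py <<'E'
def edge(k):
    """left wall line of the held sleeve from the side picture (bright part left of the pads)"""
    s=ctrl.get_state();T=s["position"];print("T",T.round(1),"F",s["ft_force"].round(1),"w",round(s["width"],1))
    a=np.radians(-9.75);X=np.array([np.cos(a),np.sin(a),0]);Y=np.array([-np.sin(a),np.cos(a),0])
    p,d=eyes.camera("side");cv2.imwrite(f"pics/side{k}.png",p);np.save(f"pics/side{k}.npy",d)
    Q=cloud("side",d)-T;q=np.stack([Q@X,Q@Y,Q[...,2]],-1);g=p.max(2)
    m=(abs(q[...,0])<32)&(abs(q[...,1])<15)&(q[...,2]>-48)&(q[...,2]<25)&(g>65);q=q[m]
    pts=[]
    for lo in range(-34,10,4):
        w=q[(q[:,2]>=lo)&(q[:,2]<lo+4)]
        if len(w):pts.append((w[:,0].min(),lo+2));
    print("left edge",[(round(float(x)),z) for x,z in pts])
    P=np.array([t for t in pts if -32<=t[1]<=2]);f=np.polyfit(P[:,1],P[:,0],1);print("lean deg",np.degrees(np.arctan(-f[0])).round(1),"edge at z=-14",np.polyval(f,-14).round(1))
E
python3 -c "
from slv import *
edge(12)"
```

```text
T [ 547.9 -187.2  113.3] F [32.1  4.   6.7] w 27.3
left edge [(-17, -32), (-16, -28), (-18, -24), (-16, -20), (-20, -16), (-17, -12), (-23, -8), (-25, -4), (-26, 0), (-26, 4), (-12, 8)]
lean deg 17.8 edge at z=-14 -20.6
```

Emit:
{"method": "drive_tool", "body": {"increments": [[0.5,0,0,0,-1],[1.2,0,-0.4,0,-1],[1.4,0,-1.0,0,-1],[1.6,0,-1.6,0,-1],[1.8,0,-1.9,0,-1],[2.2,0,-1.9,0,-1],[2.6,0,-1.9,0,-1],[2.6,0,-1.9,0,-1]]}}

```text
time: 24.03
position: [555.5, -188.0, 124.5]
orientation: [-3.128, 0.267, 0.017]
ft_force: [-9.9, 2.2, -1.0]
width: 27.9
grip_force: 63.8
```

Emit:
{"method": "drive_tool", "body": {"increments": [[0.0,0,-0.5,0,-1],[0.3,0,-0.5,0,-1],[0.6,0,-0.5,0,-1],[0.9,0,-0.5,0,-1],[1.2,0,-0.5,0,-1],[1.4,0,-0.5,0,-1],[1.4,0,-0.5,0,-1]]}}

```text
time: 24.62
position: [562.2, -188.8, 126.1]
orientation: [-3.125, 0.266, 0.041]
ft_force: [-26.9, 3.8, -3.6]
width: 27.4
grip_force: 60.9
```

```bash
python3 -c "
from slv import *
edge(13)"
```

```text
T [ 562.2 -188.8  126.1] F [-26.9   3.8  -3.6] w 27.4
left edge [(-24, -32), (-23, -28), (-27, -24), (-26, -20), (-26, -16), (-25, -12), (-24, -8), (-27, -4), (-27, 0), (-28, 4), (-28, 8)]
lean deg 4.8 edge at z=-14 -25.6
```

Emit:
{"method": "drive_tool", "body": {"increments": [[-0.5,0,-0.6,0,-1],[-1.0,0,-1.5,0,-1],[-1.0,0,-3,0,-1],[-1.0,0,-5.5,0,-1],[-2,-3,-6,0,-1],[-5,-7,-6,0,-1],[-8,-11,-6,0,-1],[-10.6,-15,-6,0,-1],[-10.6,-19,-6,0,-1],[-10.6,-23,-6,0,-1]]}}

```text
time: 25.5
position: [504.9, 37.9, 192.0]
orientation: [-3.13, 0.269, -0.001]
ft_force: [0.9, 0.3, -0.4]
width: 27.4
grip_force: 61.8
```

```bash
python3 -c "
from slv import *
edge(14)
C=cloud('top',np.load('pics/top7.npy'));m=(abs(C[...,0]-500)<70)&(abs(C[...,1]-80)<70);print('table spot max z',np.nanmax(C[m][:,2]))
need([500,80,45],-9.75)"
```

```text
T [504.9  37.9 192. ] F [ 0.9  0.3 -0.4] w 27.4
left edge [(-23, -32), (-23, -28), (-25, -24), (-22, -20), (-25, -16), (-25, -12), (-27, -8), (-24, -4), (-27, 0), (-26, 4), (-26, 8)]
lean deg 6.4 edge at z=-14 -24.6
table spot max z 48.95366014662159
t 25.55 pos [506.9  44.4 192.4] toolx -9.72 z [ 0.0028  0.0035 -1.    ] F [ 1.5  5.1 -1. ] w 27.2 g 61.8 j [0.08 0.25 1.94 0.   0.95 1.82]
shift cm [-1.32 -3.34 14.75] turn units 0.01
```

Emit:
{"method": "drive_tool", "body": {"increments": [[-1.3,-3.3,3,0,-1],[-1.3,-3.3,6,0,-1],[-1.3,-3.3,9,0,-1],[-1.3,-3.3,12,0,-1],[-1.3,-3.3,14,0,-1],[-1.3,-3.3,14.7,0,-1],[-1.3,-3.3,14.7,0,-1]]}}

```text
time: 26.13
position: [498.7, 71.3, 43.2]
orientation: [3.13, -0.267, -0.003]
ft_force: [-0.2, -1.1, -0.1]
width: 27.5
grip_force: 61.8
```

Emit:
{"method": "drive_tool", "body": {"increments": [[0,0,0.3,0,-1],[0,0,0.6,0,-1],[0,0,0.8,0,-1],[0,0,0.8,0,-1]]}}

```text
time: 26.47
position: [499.8, 71.4, 36.9]
orientation: [-3.13, 0.267, -0.002]
ft_force: [-0.4, 1.1, -0.3]
width: 27.5
grip_force: 61.8
```

Emit:
{"method": "drive_tool", "body": {"increments": [[0,0,0.2,0,-1],[0,0,0.4,0,-1],[0,0,0.5,0,-1],[0,0,0.5,0,-1]]}}

```text
time: 26.8
position: [499.8, 71.4, 32.0]
orientation: [-3.13, 0.267, -0.001]
ft_force: [-0.4, -0.9, 9.5]
width: 27.6
grip_force: 63.3
```

Emit:
{"method": "drive_tool", "body": {"increments": [[0,0,0.2,0,-1],[0,0,0.3,0,-1],[0,0,0.4,0,-1],[0,0,0.4,0,-1]]}}

```text
time: 27.13
position: [501.8, 71.4, 30.2]
orientation: [-3.13, 0.266, -0.007]
ft_force: [-3.4, -4.3, 36.3]
width: 27.5
grip_force: 68.1
```

Emit:
{"method": "drive_tool", "body": {"increments": [[0,0,0.15,0,-1],[0,0,0.25,0,-1],[0,0,0.25,0,-1]]}}

```text
time: 27.38
position: [502.9, 71.5, 29.1]
orientation: [-3.129, 0.267, -0.01]
ft_force: [-5.0, -4.2, 55.7]
width: 27.6
grip_force: 71.6
```

```bash
python3 -c "
from slv import *
edge(15)"
```

```text
T [502.9  71.5  29.1] F [-5.  -4.2 55.7] w 27.6
left edge [(-31, -32), (-32, -28), (-26, -24), (-24, -20), (-26, -16), (-26, -12), (-21, -8), (-26, -4), (-26, 0), (-26, 4), (-25, 8)]
lean deg -10.8 edge at z=-14 -26.0
```

Emit:
{"method": "drive_tool", "body": {"increments": [[0,0,-2,0,-1],[0,0,-5,0,-1],[0,0,-9,0,-1],[0,0,-13,0,-1],[0,0,-16,0,-1],[1,-2,-16,0,-1],[3,-5,-16,0,-1],[5,-8,-16,0,-1],[5,-8,-16,0,-1]]}}

```text
time: 28.18
position: [566.6, 145.6, 185.9]
orientation: [-3.127, 0.265, -0.008]
ft_force: [-0.4, 0.6, -0.3]
width: 27.2
grip_force: 65.0
```

```bash
python3 -c "
from slv import *
edge(16)
need([594.6,172.7,182],-9.75)"
```

```text
T [566.6 145.6 185.9] F [-0.4  0.6 -0.3] w 27.2
left edge [(-24, -32), (-27, -28), (-26, -24), (-21, -20), (-26, -16), (-26, -12), (-21, -8), (-26, -4), (-26, 0), (-23, 4), (-26, 8)]
lean deg -0.1 edge at z=-14 -24.7
t 28.23 pos [564.1 143.8 185. ] toolx -9.65 z [ 2.1e-03  8.0e-04 -1.0e+00] F [-0.1 -0.1 -1.1] w 27.6 g 65.0 j [0.25 0.36 1.79 0.   0.98 1.99]
shift cm [ 2.52 -3.36  0.31] turn units 0.02
```

Emit:
{"method": "drive_tool", "body": {"increments": [[1.3,-1.7,0,0,-1],[2.5,-3.35,0,0,-1],[2.5,-3.35,0.4,0,-1],[2.5,-3.35,0.4,0,-1],[2.5,-3.35,0.4,0,-1]]}}

```text
time: 28.65
position: [591.1, 169.8, 180.1]
orientation: [3.129, -0.267, -0.003]
ft_force: [0.1, -0.3, -0.9]
width: 27.7
grip_force: 65.0
```

```bash
python3 - <<'E'
from slv import *
edge(17);need([594.6,172.7,182],-9.75)
p=cv2.imread("pics/side17.png")
u,v=map(int,proj("side",[588,172,145])[0]);cv2.imwrite("pics/c17.png",cv2.resize(p[v-38:v+38,u-38:u+38],None,fx=7,fy=7,interpolation=2))
f=lambda P:((proj("side",P)-[u-38,v-38]+.5)*7-.5).round(0).tolist()
print("nose tip",f([[584.3,174.5,140],[584,172,140]]),"sleeve axis bottom/top",f([[584.3,174.5,150],[584.3,174.5,190]]))
E
```

```text
T [591.1 169.8 180.1] F [ 0.1 -0.3 -0.9] w 27.7
left edge [(-23, -28), (-26, -24), (-26, -20), (-26, -16), (-26, -12), (-26, -8), (-26, -4), (-26, 0), (-26, 4), (-26, 8)]
lean deg 2.2 edge at z=-14 -25.6
t 28.7 pos [591.2 169.7 180.4] toolx -9.76 z [-1.8e-03 -7.0e-04 -1.0e+00] F [-0.   0.3 -0.5] w 27.6 g 65.0 j [ 0.28  0.42  1.72 -0.    1.    2.02]
shift cm [ 0.28 -0.35 -0.17] turn units -0.0
nose tip [[264.0, 281.0], [266.0, 283.0]] sleeve axis bottom/top [[264.0, 262.0], [263.0, 186.0]]
```

View pics/c17.png

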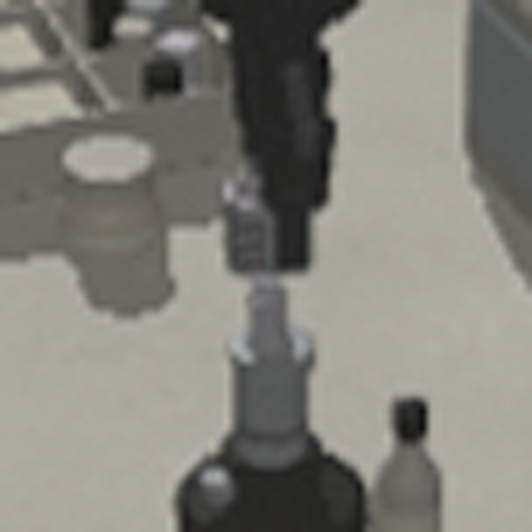

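The sleeve is upright, with its left edge at x=228 and centre ≈262, just left of the nose tip at (268,285). The spacer sits level on the shoulder at y≈345. I'll shift about 3 mm in each direction and lower.

Emit:
{"method": "drive_tool", "body": {"increments": [[0.33,-0.33,0,0,-1],[0.33,-0.33,0.2,0,-1],[0.33,-0.33,0.5,0,-1],[0.33,-0.33,0.8,0,-1],[0.33,-0.33,1.1,0,-1],[0.33,-0.33,1.3,0,-1],[0.33,-0.33,1.3,0,-1]]}}

```text
time: 29.28
position: [595.8, 173.1, 167.1]
orientation: [3.13, -0.267, -0.002]
ft_force: [0.2, 0.4, -0.4]
width: 27.6
grip_force: 65.0
```

Emit:
{"method": "drive_tool", "body": {"increments": [[0,0,0.2,0,-1],[0,0,0.4,0,-1],[0,0,0.6,0,-1],[0,0,0.8,0,-1],[0,0,0.8,0,-1]]}}

```text
time: 29.7
position: [596.0, 173.2, 159.3]
orientation: [3.13, -0.267, -0.001]
ft_force: [0.0, 0.5, -1.8]
width: 27.4
grip_force: 65.0
```

Emit:
{"method": "drive_tool", "body": {"increments": [[0,0,0.3,0,-1],[0,0,0.6,0,-1],[0,0,0.9,0,-1],[0,0,1.2,0,-1],[0,0,1.2,0,-1]]}}

```text
time: 30.12
position: [595.8, 173.1, 147.0]
orientation: [3.13, -0.267, -0.002]
ft_force: [-0.0, 0.0, -0.8]
width: 28.1
grip_force: 65.0
```

Emit:
{"method": "drive_tool", "body": {"increments": [[0,0,0.3,0,-1],[0,0,0.6,0,-1],[0,0,0.9,0,-1],[0,0,1.1,0,-1],[0,0,1.1,0,-1]]}}

```text
time: 30.53
position: [595.9, 173.1, 136.2]
orientation: [3.13, -0.267, -0.001]
ft_force: [-0.7, 0.1, -1.3]
width: 27.5
grip_force: 65.0
```

Emit:
{"method": "drive_tool", "body": {"increments": [[0,0,0.15,0,-1],[0,0,0.3,0,-1],[0,0,0.4,0,-1],[0,0,0.4,0,-1]]}}

```text
time: 30.87
position: [596.4, 173.3, 133.5]
orientation: [-3.13, 0.267, -0.001]
ft_force: [-1.1, -0.4, 4.6]
width: 27.4
grip_force: 65.8
```

Contact right at the expected seat (TCP ≈134). Press a little.

Emit:
{"method": "drive_tool", "body": {"increments": [[0,0,0.1,0,-1],[0,0,0.25,0,-1],[0,0,0.25,0,-1]]}}

```text
time: 31.12
position: [596.6, 173.3, 133.2]
orientation: [-3.13, 0.267, -0.001]
ft_force: [-8.1, -3.7, 24.9]
width: 27.7
grip_force: 68.2
```

```bash
python3 - <<'E'
from h import *
p,d=eyes.camera("side");q,e=eyes.camera("top")
for n,D in(("side",d),("top",e)):
    C=cloud(n,D);k=(np.hypot(C[...,0]-584,C[...,1]-173)<18)&(C[...,2]>136)&(C[...,2]<152)
    print(n,C[k].round(0).astype(int).tolist())
E
```

```text
side [[588, 188, 146], [581, 187, 144], [585, 189, 142], [587, 184, 144], [575, 181, 144], [580, 186, 141], [584, 187, 139], [587, 185, 140], [571, 178, 143], [574, 178, 143], [579, 182, 140], [583, 185, 137], [587, 184, 136], [570, 177, 140], [572, 173, 142], [580, 177, 138], [583, 175, 139], [569, 174, 138], [571, 169, 141], [572, 162, 145], [576, 165, 142], [579, 163, 143], [582, 161, 143], [571, 169, 137], [573, 166, 139], [576, 165, 138], [577, 158, 142], [582, 161, 139], [583, 155, 142], [572, 163, 137], [575, 161, 137], [578, 161, 136], [581, 158, 138]]
top []
```

Emit:
{"method": "drive_tool", "body": {"increments": [[0,0,-0.2,0,-1],[0,0,-0.2,0,-0.4],[0,0,-0.2,0,-0.1],[0,0,-0.2,0,0.2],[0,0,-0.2,0,0.4],[0,0,-0.2,0,0.4],[0,0,-0.2,0,0.4],[0,0,-0.2,0,0.4]]}}

```text
time: 31.88
position: [596.1, 173.2, 132.1]
orientation: [3.13, -0.267, -0.001]
ft_force: [-0.1, -0.7, 0.0]
width: 60.1
grip_force: 0.0
```

Emit:
{"method": "drive_tool", "body": {"increments": [[0,0,-1,0,0.4],[0,0,-3,0,0.4],[0,0,-6,0,0.4],[0,0,-9,0,0.4],[-3,0,-11,0,0.4],[-7,0,-11,0,0.4],[-11,0,-11,0,0.4],[-15,0,-11,0,0.4],[-18,0,-11,0,0.4],[-18,0,-11,0,0.4]]}}

```text
time: 32.72
position: [413.6, 203.6, 242.7]
orientation: [3.13, -0.265, -0.004]
ft_force: [-0.6, -0.3, 0.1]
width: 59.7
grip_force: 0.0
```

```bash
python3 - <<'E'
from h import *
print(ctrl.get_state()["ft_force"].round(1))
C={}
for n in("side","top"):
    p,d=eyes.camera(n);cv2.imwrite(f"pics/{n}18.png",p);C=cloud(n,d);h=np.hypot(C[...,0]-584,C[...,1]-173.5)
    for a,b,r in((137,152,18),(98,110,24)):
        k=(h<r)&(C[...,2]>a)&(C[...,2]<b);Q=C[k];print(n,a,k.sum(),Q.round(0).astype(int).tolist())
    for l in("sleeve_mid","short_sleeve_mid","spacer_mid","pigment_b"):print(l,[(np.round(r["at"]).tolist(),round(r["score"],2)) for r in spot_point(n,l)[:3]])
p=cv2.imread("pics/side18.png");u,v=map(int,proj("side",[584,173,110])[0]);a=cv2.resize(p[v-30:v+30,u-30:u+30],(480,480),interpolation=2)
cv2.imwrite("pics/c18.png",np.hstack([a,cv2.resize(p[150:310,220:327],(320,480),interpolation=2)]))
E
```

```text
[-0.6 -0.3  0.1]
side 137 44 [[581, 188, 143], [584, 186, 144], [587, 185, 143], [591, 186, 142], [594, 186, 141], [597, 184, 142], [576, 183, 144], [580, 186, 141], [583, 185, 141], [586, 183, 141], [591, 188, 137], [593, 182, 140], [594, 176, 143], [598, 177, 142], [570, 177, 144], [575, 180, 142], [579, 184, 138], [583, 184, 137], [586, 182, 138], [587, 175, 142], [592, 179, 138], [595, 178, 138], [595, 168, 144], [571, 178, 140], [572, 171, 143], [575, 171, 143], [578, 169, 143], [583, 175, 139], [587, 175, 138], [590, 173, 138], [590, 165, 143], [591, 159, 146], [570, 166, 143], [573, 165, 143], [577, 166, 141], [579, 162, 144], [581, 160, 144], [585, 162, 142], [588, 160, 142], [592, 162, 141], [575, 161, 141], [578, 161, 140], [582, 161, 139], [585, 161, 138]]
side 98 49 [[573, 187, 103], [598, 168, 108], [605, 179, 100], [571, 182, 102], [592, 163, 109], [597, 165, 107], [601, 169, 103], [605, 169, 102], [569, 176, 103], [571, 171, 105], [573, 168, 106], [575, 162, 110], [581, 162, 109], [584, 160, 109], [588, 160, 108], [592, 163, 105], [596, 163, 104], [600, 165, 102], [604
[... 1955 characters left out ...]
7], [579, 159, 101], [578, 194, 98], [577, 191, 103], [575, 162, 106], [575, 159, 104], [574, 191, 102], [573, 187, 106], [572, 165, 104], [572, 162, 103], [573, 159, 102], [571, 188, 100], [570, 184, 104], [568, 171, 108], [569, 168, 105], [569, 165, 104], [569, 162, 104], [567, 184, 103], [566, 181, 105], [567, 178, 101], [566, 175, 103], [566, 171, 105], [566, 169, 102], [567, 166, 99], [564, 172, 99]]
sleeve_mid [([442.0, -160.0, 12.0], 0.63), ([585.0, 179.0, 124.0], 0.6)]
short_sleeve_mid [([580.0, -111.0, 57.0], 0.61)]
spacer_mid [([770.0, 138.0, -1.0], 0.69), ([552.0, -379.0, 4.0], 0.64), ([586.0, 172.0, 100.0], 0.5)]
pigment_b [([630.0, 106.0, -0.0], 0.45), ([552.0, 2.0, 1.0], 0.38)]
```

View pics/c18.png

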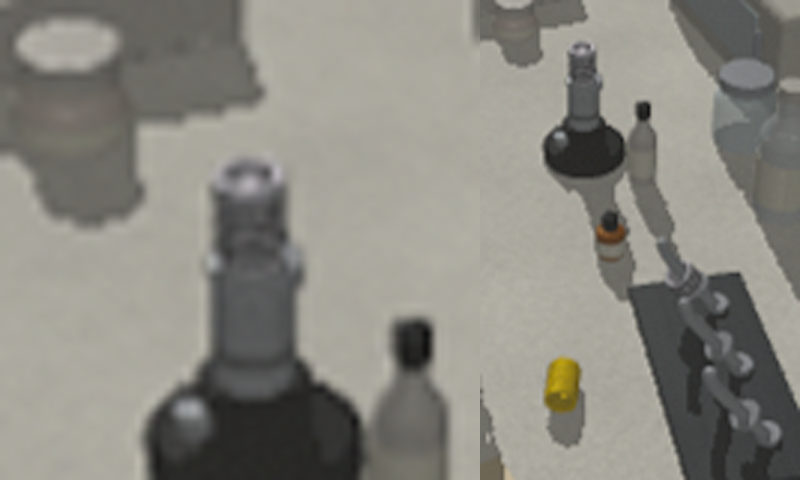

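The spacer (y≈265) and the sleeve (top rim at (250,180)) sit level and flush on the nose, with tops at z≈104 and ≈144. The short sleeve is still on its rod and the bystanders haven't moved.

```bash
python3 -c "
from station import ctrl
print(ctrl.job_done())"
```

```text
the job is handed in; nothing more can be done
None
```

I fitted the spacer on the shoulder and the long sleeve on the spacer, both flush by depth readings (tops at about 104 and 144 mm), and handed the job in at about 33 s; I held each part until seated, but pressed the sleeve upright against the bare table on the way.

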